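# Put the wide bench scraper away in its lidded case

## Robot

A 6-joint arm with a two-finger parallel gripper is mounted at the origin on a cart in front of the work surface, level with it; the furniture and walls round the work are solid. World frame = base frame: x ahead of the robot, y to its left, z up, the work surface at z = 0. Lengths are in m, angles in rad, forces in N, time in s.
With the tool pointing down it reaches from about 0.375 to 0.975 m from the base axis. Payload 3.8 kg.
Tool frame: the origin (TCP) lies at the very end of the fingers, on their centre line; the grasp point (between the pads) lies 19 mm behind it (bot.grip_point_offset is the distance from the TCP to the grasp point, in m); z points along the fingers, x is the direction in which the jaws open and shut, and the axes are right-handed (so a half turn about z gives the same grasp; the last joint's range is limited). The gripper opens to 85 mm and grips with 20 to 120 N. Pads are 22 mm wide; open, the fingers measure 114 mm over their backs; the gripper's body (76 mm by 85 mm) begins 54 mm behind the grasp point. The pads swing forward as they close: fully open they stand 13 mm farther back than shut.
Start: joints at [-0.037, 0.264, 1.604, -0, 1.274, -0.037], TCP at [0.675, -0, 0.206] pointing down, gripper open.
Joint ranges: [-2.63, 2.63], [-0.94, 2.18], [0.31, 2.57], [-1.31, 4.45], [0, 2.66], [-2.55, 2.55]. Speed limits (rad/s): [2.57, 2.57, 3.14, 3.14, 3.14, 3.14].

## Interface

Orientations are given as a rotation vector (axis times angle).
In Python, from workcell import bot, read_camera gives the robot as it stands.
- The arm moves only by the tool arm_command, never from a script. Its argument "rows" is a list of rows, each an object with "delta_rot": the turn, a rotation vector about the tool's x, y, z in rad, a list of three; "xyz": the shift along the tool's x, y, z in m, a list of three; "gripper": the finger opening in m, from 0 to 0.0854. A call has 1 to 12 rows; each row shifts and turns the commanded pose from where the row before left it, along the tool's axes as they then stand; what a row does not reach is not made up. A row lasts 1/10 s, in which the tool goes at most 50 mm and 8.59 degrees, less where a joint would pass 70% of its speed; a pose out of reach is approached as far as the arm can. A call is refused whole if a number of a shift passes 0.05 or a number of a turn 0.15, either way. A call with a gripper value outside its range is refused whole. The fingers move at their own pace and stop on an object; "force" is the grip in N (left out, the last holds). Time passes only in rows, so rows that do not move let the fingers close. It gives the time, the measured TCP pose, the force and the opening at its end, in the units of the state.
- bot.read_state(): the state, without advancing time (a new reading comes with each control period).
- read_camera(name): name is "scene" or "side" or "wrist"; returns a dict with "pixels" (480x640x3 uint8, red, green, blue), "range_z" (480x640 float32, m along the optical axis (not along the pixel's ray), 0 where there is no reading), "intrinsics" (3x3 intrinsics, pixels), "camera_from_world" (4x4, takes a point from world to camera coordinates). Camera axes: x right, y up, looking along -z (the intrinsics and any distortion apply to the point x, -y, -z); pixel columns grow to the right and rows downward; lengths in m; the calibration is good to about 2 mm. A picture is of the moment at which its call begins.
- bot.finish_job(): hands the job in, once; it reports no verdict.
The state is a dict: "time": time; "q": joint angles; "joint_vel": joint speeds; "joint_torque": joint torques, N m; "tool_pos": TCP position; "tcp_rot": TCP orientation; "wrist_force": force on the tool from outside, world axes, zero at the start; "torque": the same for the moment, N m; "width": opening from 0.0 (shut) to 1.0 (fully open).
Only numpy, scipy, OpenCV 4.12 (cv2) and the standard library are available. Lean on these libraries where they do the work, as an engineer would, in place of code of your own. Each camera call takes 0.05 s, during which the arm holds its last target.

## Task

Put the wide bench scraper from the drying rack away in the wooden tool case: take the spice jar off the lid and stand it upright on the worktop, open the lid until it rests on its stop, then slide the scraper blade-first fully home in the long slanted pocket. Leave the lid open, leave the narrow scraper standing in the rack, and do not disturb the mug or the egg timer.

Things in the scene. Friction and masses are not known exactly. Their poses are not given: they have to be found in the camera images.
- case: Fixed wooden tool case, 150 (x) x 145 (y) x 92 mm high without its 10 mm lid; walls 8 mm, lid top 102 mm above the worktop. Origin: centre of its underside; x points from its front (which faces the right or the robot) to its hinge side.
- case_lid (a joint): Lid hinge, rad: 0 closed, 1.8 open on its stop. The lid (0.2 kg, no spring) falls shut if let go below about 1.3 and falls on to the stop beyond about 1.5.
- lid_handle (a point): Centre of the lid's steel T-bar: 40 mm long parallel to the hinge, 18 mm diameter, on a thin stem; 34 mm above the lid's outer face, 130 mm from the hinge line and 20 mm from the lid's free edge.
- lid_hinge (a point): Middle of the hinge line, along the case's y axis at the far upper edge of the case, level with the lid's underside (the bar lies 44 mm above this plane).
- wide_slot: THE LONG POCKET, for the wide scraper. Pocket in the case, slanted 30 deg from vertical (its mouth leans towards the case's front). Two light wooden plates with a 9 mm gap, 108 mm long and 58 mm deep, flared lips about 10 mm above the mouth. Origin: centre of the pocket floor; z runs out along the slant through the mouth centre, y along the pocket's length, x across the gap. It is either the front or the rear one of the two pockets, which are 50 mm apart.
- narrow_slot: The short pocket, too short for the wide scraper; stays empty. Pocket in the case, slanted 30 deg from vertical (its mouth leans towards the case's front). Two light wooden plates with a 9 mm gap, 72 mm long and 58 mm deep, flared lips about 10 mm above the mouth. Origin: centre of the pocket floor; z runs out along the slant through the mouth centre, y along the pocket's length, x across the gap.
- drying_rack: Fixed drying rack: wooden base 150 x 130 x 10 mm with two places 76 mm apart along its x; in each the blade stands on the base, along the rack's y, with 3 mm play between four steel pegs that reach 55 mm above the worktop. Origin: centre of its underside.
- wide_scraper: THE SCRAPER TO PUT AWAY. Bench scraper, symmetric: steel blade 100 mm wide, 4 mm thick and 110 mm tall under a dark wooden handle 104 x 20 x 28 mm (handle centre 124 mm above the blade's edge); 160 g nominal. Origin: middle of the lower blade edge; z up along blade to handle, y along the width, x across the thickness. At first it stands edge down in one of the rack's two places.
- narrow_scraper: To be left where it stands. Bench scraper, symmetric: steel blade 64 mm wide, 4 mm thick and 110 mm tall under a dark wooden handle 68 x 20 x 28 mm (handle centre 124 mm above the blade's edge); 120 g nominal. Origin: middle of the lower blade edge; z up along blade to handle, y along the width, x across the thickness. At first it stands edge down in one of the rack's two places.
- jar: Glass spice jar with a dark cap, 41 mm diameter, 105 mm tall, about 110 g, standing on the closed lid. Origin: centre of its underside, z up. There is always free worktop for it between case and rack, or left of the case (up to y = 0.24 for x from 0.46 to 0.54, in front of the egg timer).
- mug: Mug (bystander, loose), 78 mm diameter with handle 113 mm, 101 mm tall, behind the rack. Origin: centre of its underside.
- timer: Egg-shaped kitchen timer (bystander, loose), 64 mm diameter, 60 mm tall, left of the case. Origin: centre of its underside.
Not all that is in view belongs to the job. Leave any red or yellow look-alike of the wide_scraper alone.

How it is judged:
On the way, in this order (a step that is already met when the one before it is completed fails the run):
1. the jar stands upright on the worktop (height (world z) of jar between -0.01 and 0.01 m and angle between jar's own z axis and vertical below 0.1 rad and linear speed of jar below 0.02 m/s), for 0.2 s.
2. the lid is open on its stop (over 1.7 rad) (value of joint case_lid above 1.7 rad), for 0.2 s.
At the end, for the whole second after the job is handed in: Wide scraper home in the long pocket (edge within 6 mm of the floor, 6 mm across, 8 mm along, 0.15 rad of its slant and plane); lid beyond 1.7 rad; jar upright (0.1 rad) on the worktop; both at rest; narrow scraper, mug and timer within 30 mm of their starts (all of step 1 and value of joint case_lid above 1.7 rad and z of wide_scraper in the frame of wide_slot below 0.006 m and x of wide_scraper in the frame of wide_slot between -0.006 and 0.006 m and y of wide_scraper in the frame of wide_slot between -0.008 and 0.008 m and angle between the z axis of wide_scraper and the z axis of wide_slot, either way round below 0.15 rad and angle between the x axis of wide_scraper and the x axis of wide_slot, either way round below 0.15 rad and linear speed of wide_scraper below 0.02 m/s and distance of each of narrow_scraper, mug, timer from where it was at the start of the episode below 0.03 m); the robot touches nothing.
It fails at once if the narrow scraper is moved by more than 30 mm (distance of narrow_scraper from where it was at the start of the episode above 0.03 m).
It fails at once if the mug is moved by more than 30 mm (distance of mug from where it was at the start of the episode above 0.03 m).
It fails at once if the egg timer is moved by more than 30 mm (distance of timer from where it was at the start of the episode above 0.03 m).
It also fails if it takes over 72 s, if anything falls off the work surface, if the arm or the gripper's body presses on something with over 40 N, if the wrist force passes 120 N, or if a joint passes its speed limit or range.

## Working session

There is one attempt and no reset: what is moved stays moved. The work goes in short steps, Python scripts to look and compute and a tool call to move; the robot and the scene stay as the last step left them, time stands still between calls to the robot, and variables do not carry over. Pictures are saved under pics/ and viewed, and the job is handed in when it is done.

Besides the shell and the picture viewer there is one more tool, called after "Request:" in YAML: its name, and indented under it one key for each argument. arm_command: Moves the arm, as the interface text tells. Its arguments: {"type":"object","properties":{"rows":{"type":"array","items":{"type":"object","properties":{"delta_rot":{"type":"array","items":{"type":"number"}},"xyz":{"type":"array","items":{"type":"number"}},"gripper":{"type":"number"}}}},"force":{"type":"number"}},"required":["rows"]}

```bash
mkdir -p pics; ls; cat > h.py <<'E'
import numpy as np, cv2
from scipy.spatial.transform import Rotation as R
from workcell import bot, read_camera
def snap(n,f):
    c=read_camera(n); cv2.imwrite('pics/'+f,c['pixels'][:,:,::-1]); np.savez('pics/'+f[:-4]+'.npz',**{k:np.asarray(v) for k,v in c.items()}); return c
def cloud(c):
    K=np.asarray(c['intrinsics']);T=np.linalg.inv(np.asarray(c['camera_from_world']))
    z=np.asarray(c['range_z']);v,u=np.mgrid[0:z.shape[0],0:z.shape[1]]
    x=(u-K[0,2])/K[0,0]*z;y=(v-K[1,2])/K[1,1]*z
    P=np.stack([x,-y,-z],-1)@T[:3,:3].T+T[:3,3]
    P[z==0]=np.nan
    return P
E
python3 - <<'E'
from h import *
for n in['scene','side','wrist']:
    c=snap(n,n+'0.png'); print(n,np.linalg.inv(c['camera_from_world'])[:3].round(3).tolist(),c['intrinsics'][0][0],[k for k in c])
print(bot.read_state())
E
```

```text
pics
scene [[0.106, -0.556, 0.824, 1.895], [0.994, 0.075, -0.077, -0.367], [-0.019, 0.828, 0.561, 1.013]] 603.8064246539378 ['pixels', 'range_z', 'intrinsics', 'camera_from_world']
side [[0.966, -0.191, 0.171, 0.772], [0.257, 0.741, -0.621, -0.967], [-0.008, 0.644, 0.765, 1.025]] 433.40924486974984 ['pixels', 'range_z', 'intrinsics', 'camera_from_world']
wrist [[1.0, -0.001, 0.001, 0.674], [0.001, 0.946, 0.325, 0.083], [-0.001, -0.325, 0.946, 0.372]] 404.9122289195154 ['pixels', 'range_z', 'intrinsics', 'camera_from_world']
{'time': 0.15, 'q': array([-3.69003421e-02,  2.64599966e-01,  1.60507751e+00,  1.22887582e-05,
        1.27369220e+00, -3.69144294e-02]), 'joint_vel': array([ 1.04136071e-04, -2.03170422e-03, -5.06560900e-03, -8.35264364e-04,
       -1.41020669e-04,  8.73130124e-05]), 'joint_torque': array([-4.44535381e-04, -5.15905774e+01, -3.67958951e+01, -2.06692371e-04,
        8.09489022e-03,  2.50629785e-05]), 'tool_pos': array([6.74384090e-01, 2.50374371e-05, 2.05425382e-01]), 'tcp_rot': array([-3.14151411e+00, -1.64604281e-05,  2.78869039e-03]), 'wrist_force': array([0.63026013, 0.52369501, 0.53996852]), 'torque': array([-0.03395797, -0.07943187,  0.02159668]), 'width': 1.0024395440927611}
```

View pics/scene0.png

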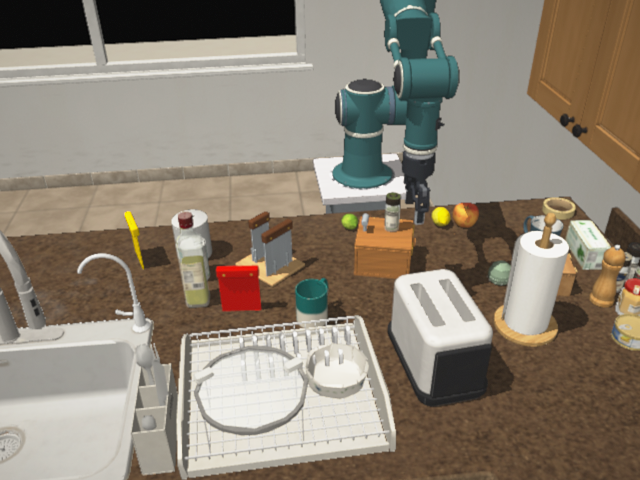

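View pics/side0.png

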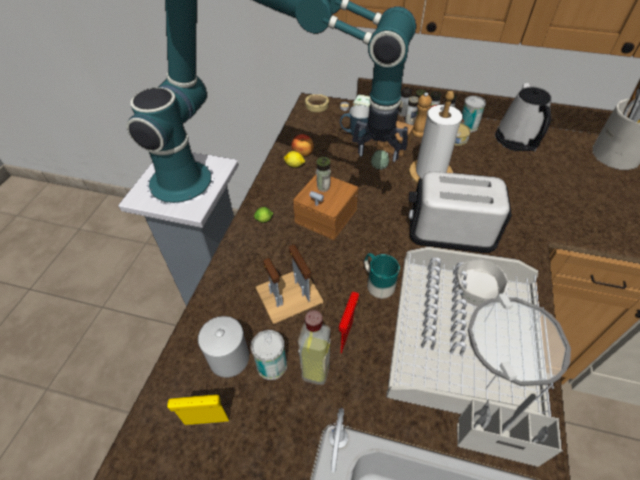

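View pics/wrist0.png

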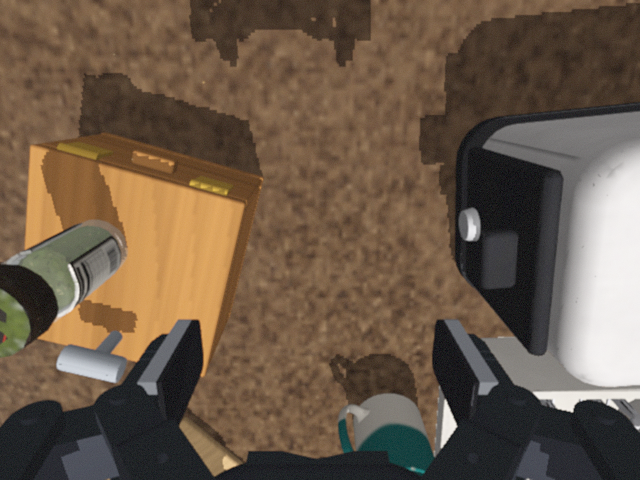

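The case is left of the TCP with its hinge towards +y; the jar is near the lid middle and the T-bar faces -y. The rack lies to the right (scene ~270,260), with the mug behind it. The red and yellow look-alikes are separate. Next I'll measure.

```bash
python3 - <<'E'
from h import *
for n in['scene','side','wrist']:
    c=dict(np.load(f'pics/{n}0.npz'));P=cloud(c);z=P[...,2]
    px=c['pixels'].astype(int);hsv=cv2.cvtColor(c['pixels'],cv2.COLOR_RGB2HSV)
    # lid top
    m=(abs(z-0.102)<0.006)&(P[...,0]<0.8)&(P[...,0]>0.3)&(P[...,1]>-0.15)&(P[...,1]<0.35)&(hsv[...,1]>100)&(hsv[...,0]<25)
    q=P[m]
    r=cv2.minAreaRect(q[:,:2].astype(np.float32)*1000); print(n,'lid',m.sum(),np.median(q[:,2]),r,(cv2.boxPoints(r)).round().tolist())
    # jar: above lid
    m=(z>0.13)&(z<0.22)&(abs(P[...,0]-r[0][0]/1000)<0.09)&(abs(P[...,1]-r[0][1]/1000)<0.09)
    q=P[m]
    for lo,hi in[(.13,.15),(.15,.17),(.17,.19),(.19,.204),(.204,.215)]:
        s=q[(q[:,2]>lo)&(q[:,2]<hi)]
        if len(s): print('   z',lo,len(s),s.min(0).round(3),s.max(0).round(3))
    # rack area
    m=(z>0.005)&(z<0.016)&(P[...,0]<0.8)&(P[...,0]>0.3)&(P[...,1]<0)&(P[...,1]>-.5)&(hsv[...,0]<28)&(hsv[...,1]>60)&(hsv[...,2]>110)
    q=P[m]
    if len(q)>50:
        r=cv2.minAreaRect(q[:,:2].astype(np.float32)*1000); print('rack',len(q),r)
    for lo,hi,nm in[(.118,.16,'handles'),(.07,.105,'blades')]:
        m=(z>lo)&(z<hi)&(P[...,0]<0.75)&(P[...,0]>0.3)&(P[...,1]<-.08)&(P[...,1]>-.4)
        k,l,st,ce=cv2.connectedComponentsWithStats(m.astype(np.uint8))
        for i in range(1,k):
            if st[i,4]>30:
                s=P[l==i]; r=cv2.minAreaRect(s[:,:2].astype(np.float32)*1000); print('  ',nm,st[i].tolist(),np.round(r[0],1),np.round(r[1],1),round(r[2],1),s[:,2].min().round(3),s[:,2].max().round(3),np.median(px[l==i],0))
E
```

```text
scene lid 1403 0.10378491651524147 ((537.084228515625, -33.54588317871094), (154.28146362304688, 156.18995666503906), 74.02816009521484) [[441.0, -86.0], [591.0, -129.0], [633.0, 19.0], [483.0, 62.0]]
   z 0.13 166 [ 0.501 -0.1    0.13 ] [0.548 0.004 0.15 ]
   z 0.15 94 [ 0.51  -0.098  0.15 ] [0.551 0.008 0.169]
   z 0.17 101 [ 0.52  -0.034  0.17 ] [0.548 0.007 0.19 ]
   z 0.19 70 [ 0.521 -0.034  0.19 ] [0.547 0.004 0.204]
   z 0.204 108 [ 0.505 -0.034  0.204] [0.546 0.006 0.214]
rack 1069 ((548.6865234375, -259.3835754394531), (467.15472412109375, 504.3523864746094), 3.5551443099975586)
   handles [250, 211, 20, 20, 236] [ 483.8 -373.5] [24.7 68.9] 46.9 0.119 0.154 [91.5 64.  41. ]
   handles [362, 213, 7, 14, 72] [523.3 -88.3] [16.4 45.4] 79.2 0.119 0.151 [162.5 166.5 164. ]
   handles [262, 218, 31, 26, 385] [ 542.6 -328.4] [ 26.4 108.9] 41.8 0.118 0.156 [89. 61. 41.]
   handles [252, 265, 8, 12, 70] [ 701.7 -391.8] [23.2 16.4] 2.8 0.118 0.143 [197.   26.5  19. ]
   blades [355, 218, 19, 39, 360] [ 528.8 -103.5] [150.4  45.5] 0.5 0.07 0.105 [182. 124.  66.]
   blades [252, 225, 17
[... 2081 characters left out ...]
19 ]
   z 0.19 1731 [ 0.52  -0.032  0.19 ] [0.541 0.006 0.204]
   z 0.204 1799 [ 0.521 -0.035  0.204] [0.541 0.004 0.209]
rack 1334 ((575.560302734375, -204.7222137451172), (399.1430969238281, 126.2535171508789), 60.32125473022461)
   handles [57, 343, 70, 40, 1610] [519.4 -88.5] [17.7 40.1] 74.1 0.118 0.146 [171. 175. 181.]
   blades [201, 309, 24, 68, 612] [ 584.8 -102.2] [49.  11.1] 74.4 0.07 0.103 [202. 146.  84.]
   blades [38, 325, 135, 37, 2468] [510.1 -96.1] [ 32.2 105.2] 90.0 0.1 0.105 [210. 155.  90.]
   blades [340, 434, 14, 19, 173] [ 699.5 -219. ] [11.3  8.6] 31.4 0.07 0.087 [26. 71. 68.]
   blades [371, 441, 33, 26, 357] [ 737.4 -227.7] [26.7  5.3] 21.4 0.07 0.098 [23. 64. 63.]
```

```bash
python3 - <<'E'
import cv2
a=cv2.imread('pics/scene0.png')[170:340,180:440];cv2.imwrite('pics/crA.png',cv2.resize(a,None,fx=3,fy=3,interpolation=2))
a=cv2.imread('pics/side0.png')[140:330,230:420];cv2.imwrite('pics/crB.png',cv2.resize(a,None,fx=3,fy=3,interpolation=2))
E
```

```text
(no output)
```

View pics/crA.png

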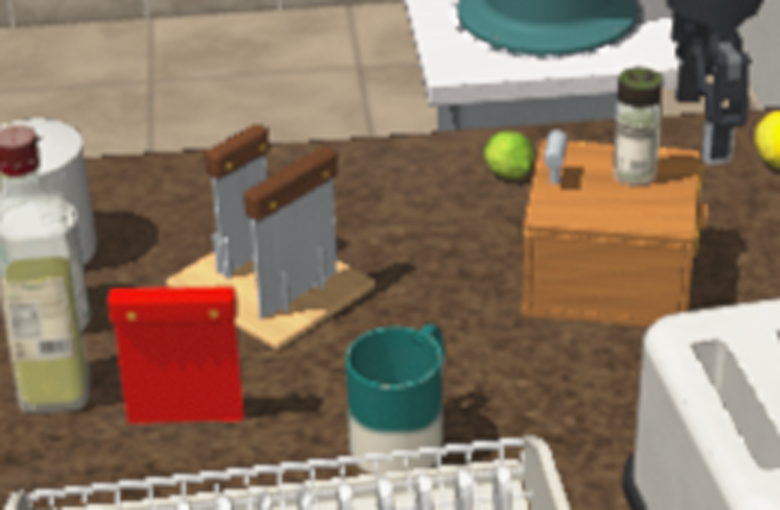

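View pics/crB.png

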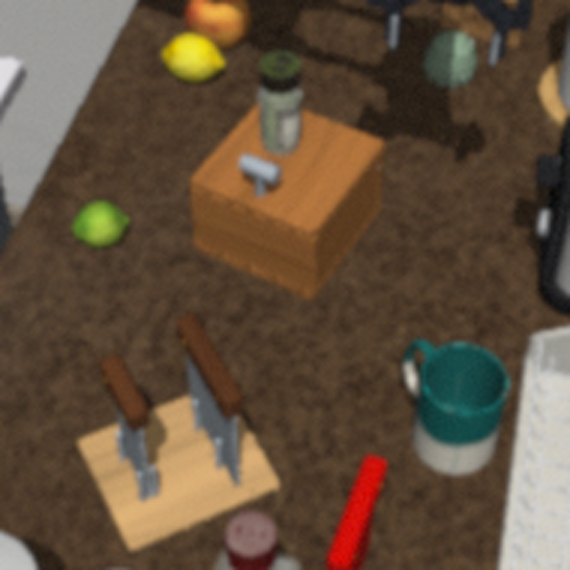

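The scene is measured:

| Item | Position |
|---|---|
| Jar | (0.520, -0.014) |
| T-bar | (0.519, -0.088) |
| Case heading | about 74.3° |
| Wide scraper handle | (0.540, -0.328), jaw direction about 41° |

I'll take the jar first.

Request:
arm_command:
  rows:
    - {"xyz": [0, 0, -0.03], "gripper": 0.085}
    - {"xyz": [-0.0385, 0.0035, 0]}
    - {"xyz": [-0.0385, 0.0035, 0]}
    - {"xyz": [-0.0385, 0.0035, 0]}
    - {"xyz": [-0.0385, 0.0035, 0]}
    - {"xyz": [0, 0, 0]}
    - {"xyz": [0, 0, 0.026]}
    - {"xyz": [0, 0, 0.026]}
    - {"xyz": [0, 0, 0.025]}
    - {"xyz": [0, 0, 0]}
  force: 30

```text
invalid input
```

```bash
python3 - <<'E'
from h import *
c=snap('wrist','w1.png')
c=snap('side','s1.png'); cv2.imwrite('pics/s1c.png',cv2.resize(c['pixels'][100:250,250:450,::-1],None,fx=3,fy=3))
print(bot.read_state()['tool_pos'])
c=dict(np.load('pics/scene0.npz'));P=cloud(c)
for nm,(u,v) in dict(timer=(500,268),lime=(350,217)).items():print(nm,P[v,u])
E
```

```text
[6.74648506e-01 1.31912871e-05 2.05858673e-01]
timer [0.67448349 0.24732505 0.05321616]
lime [ 0.3662556  -0.10255633  0.0517343 ]
```

View pics/s1c.png

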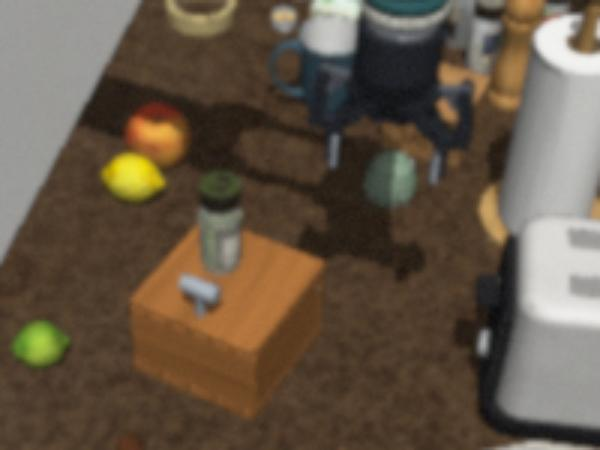

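View pics/w1.png

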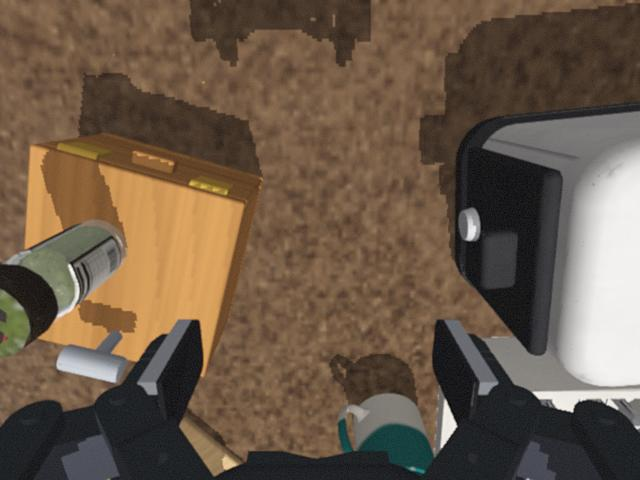

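The call was refused and the arm hasn't moved. Probably every row needs all three keys, so I'll resend it in full.

Request:
arm_command:
  rows:
    - {"xyz": [0, 0, -0.03], "delta_rot": [0, 0, 0], "gripper": 0.085}
    - {"xyz": [-0.0385, 0.0035, 0], "delta_rot": [0, 0, 0], "gripper": 0.085}
    - {"xyz": [-0.0385, 0.0035, 0], "delta_rot": [0, 0, 0], "gripper": 0.085}
    - {"xyz": [-0.0385, 0.0035, 0], "delta_rot": [0, 0, 0], "gripper": 0.085}
    - {"xyz": [-0.0385, 0.0035, 0], "delta_rot": [0, 0, 0], "gripper": 0.085}
    - {"xyz": [0, 0, 0], "delta_rot": [0, 0, 0], "gripper": 0.085}
    - {"xyz": [0, 0, 0.026], "delta_rot": [0, 0, 0], "gripper": 0.085}
    - {"xyz": [0, 0, 0.026], "delta_rot": [0, 0, 0], "gripper": 0.085}
    - {"xyz": [0, 0, 0.025], "delta_rot": [0, 0, 0], "gripper": 0.085}
    - {"xyz": [0, 0, 0], "delta_rot": [0, 0, 0], "gripper": 0.085}
  force: 30

```text
time: 1.25
tool_pos: [0.5185, -0.0137, 0.1556]
tcp_rot: [-3.141, -0.0, 0.011]
wrist_force: [-0.6, 0.4, -0.4]
width: 0.998
```

```bash
python3 - <<'E'
from h import *
c=snap('side','s1.png'); cv2.imwrite('pics/s1c.png',cv2.resize(c['pixels'][100:250,250:450,::-1],None,fx=3,fy=3))
c=snap('wrist','w1.png')
E
```

```text
(no output)
```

View pics/s1c.png

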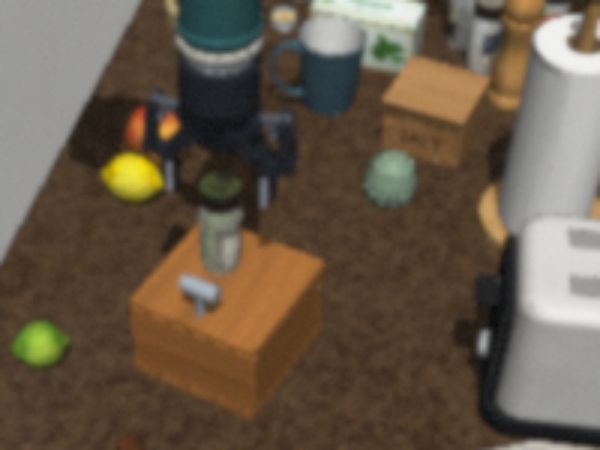

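View pics/w1.png

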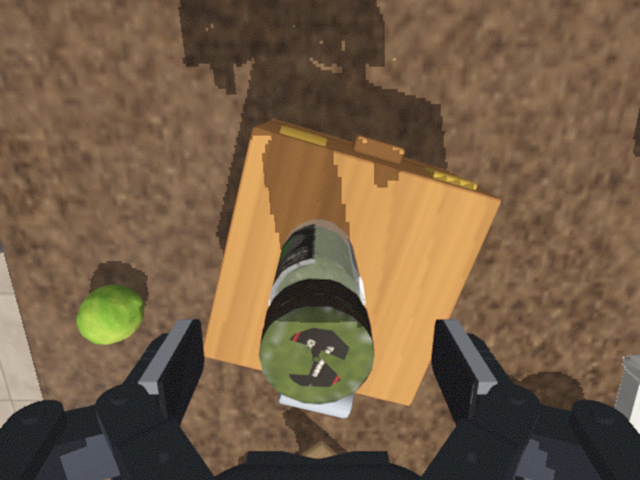

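The jar sits centred between the open pads, cap at about (317,345) in the wrist view. Closing and lifting.

Request:
arm_command:
  rows:
    - {"xyz": [0, 0, 0], "delta_rot": [0, 0, 0], "gripper": 0.03}
    - {"xyz": [0, 0, 0], "delta_rot": [0, 0, 0], "gripper": 0.03}
    - {"xyz": [0, 0, 0], "delta_rot": [0, 0, 0], "gripper": 0.03}
    - {"xyz": [0, 0, 0], "delta_rot": [0, 0, 0], "gripper": 0.03}
    - {"xyz": [0, 0, 0], "delta_rot": [0, 0, 0], "gripper": 0.03}
    - {"xyz": [0, 0, 0], "delta_rot": [0, 0, 0], "gripper": 0.03}
    - {"xyz": [0, 0, 0], "delta_rot": [0, 0, 0], "gripper": 0.03}
    - {"xyz": [0, 0, 0], "delta_rot": [0, 0, 0], "gripper": 0.03}
    - {"xyz": [0, 0, -0.02], "delta_rot": [0, 0, 0], "gripper": 0.03}
    - {"xyz": [0, 0, -0.04], "delta_rot": [0, 0, 0], "gripper": 0.03}
    - {"xyz": [0, 0, -0.03], "delta_rot": [0, 0, 0], "gripper": 0.03}
    - {"xyz": [0, 0, 0], "delta_rot": [0, 0, 0], "gripper": 0.03}
  force: 30

```text
time: 2.55
tool_pos: [0.5241, -0.0142, 0.2548]
tcp_rot: [3.141, -0.0, 0.015]
wrist_force: [0.8, -0.5, -0.6]
width: 0.466
```

Request:
arm_command:
  rows:
    - {"xyz": [0.008, 0.03, 0], "delta_rot": [0, 0, 0], "gripper": 0.03}
    - {"xyz": [0.008, 0.03, 0], "delta_rot": [0, 0, 0], "gripper": 0.03}
    - {"xyz": [0.008, 0.03, 0], "delta_rot": [0, 0, 0], "gripper": 0.03}
    - {"xyz": [0.008, 0.03, 0], "delta_rot": [0, 0, 0], "gripper": 0.03}
    - {"xyz": [0.008, 0.03, 0], "delta_rot": [0, 0, 0], "gripper": 0.03}
    - {"xyz": [0.008, 0.03, 0], "delta_rot": [0, 0, 0], "gripper": 0.03}
    - {"xyz": [0, 0, 0.03], "delta_rot": [0, 0, 0], "gripper": 0.03}
    - {"xyz": [0, 0, 0.04], "delta_rot": [0, 0, 0], "gripper": 0.03}
    - {"xyz": [0, 0, 0.04], "delta_rot": [0, 0, 0], "gripper": 0.03}
    - {"xyz": [0, 0, 0.04], "delta_rot": [0, 0, 0], "gripper": 0.03}
    - {"xyz": [0, 0, 0.02], "delta_rot": [0, 0, 0], "gripper": 0.03}
    - {"xyz": [0, 0, 0], "delta_rot": [0, 0, 0], "gripper": 0.03}
  force: 30

```text
time: 3.75
tool_pos: [0.5641, -0.1921, 0.0733]
tcp_rot: [-3.137, 0.0, 0.017]
wrist_force: [-0.2, 0.4, -0.8]
width: 0.465
```

```bash
python3 - <<'E'
from h import *
c=snap('side','s2.png'); cv2.imwrite('pics/s2c.png',cv2.resize(c['pixels'][130:330,230:430,::-1],None,fx=3,fy=3))
print(bot.read_state()['tool_pos'])
P=cloud(c); m=(abs(P[...,0]-.57)<.04)&(abs(P[...,1]+.195)<.04)&(P[...,2]<.13)&(P[...,2]>-.02)
hsv=cv2.cvtColor(c['pixels'],cv2.COLOR_RGB2HSV)
q=P[m]
for lo in np.arange(0,.13,.01):
    s=q[(q[:,2]>lo)&(q[:,2]<lo+.01)]
    if len(s): print(lo.round(3),len(s),s.min(0).round(3),s.max(0).round(3))
E
```

```text
[ 0.56627284 -0.19295215  0.07616911]
0.0 389 [ 0.53  -0.235  0.   ] [ 0.61  -0.155  0.008]
0.01 4 [ 0.547 -0.205  0.018] [ 0.573 -0.201  0.02 ]
0.02 24 [ 0.543 -0.211  0.02 ] [ 0.582 -0.188  0.029]
0.03 29 [ 0.543 -0.211  0.03 ] [ 0.582 -0.193  0.04 ]
0.04 28 [ 0.544 -0.213  0.041] [ 0.583 -0.197  0.05 ]
0.05 31 [ 0.543 -0.211  0.05 ] [ 0.584 -0.188  0.059]
0.06 33 [ 0.544 -0.214  0.06 ] [ 0.584 -0.188  0.07 ]
0.07 33 [ 0.549 -0.211  0.07 ] [ 0.585 -0.191  0.08 ]
0.08 36 [ 0.543 -0.213  0.08 ] [ 0.584 -0.191  0.09 ]
0.09 31 [ 0.549 -0.21   0.091] [ 0.584 -0.192  0.1  ]
0.1 35 [ 0.532 -0.211  0.1  ] [ 0.591 -0.193  0.11 ]
0.11 70 [ 0.533 -0.212  0.11 ] [ 0.598 -0.183  0.12 ]
0.12 140 [ 0.533 -0.209  0.12 ] [ 0.598 -0.171  0.129]
```

View pics/s2c.png

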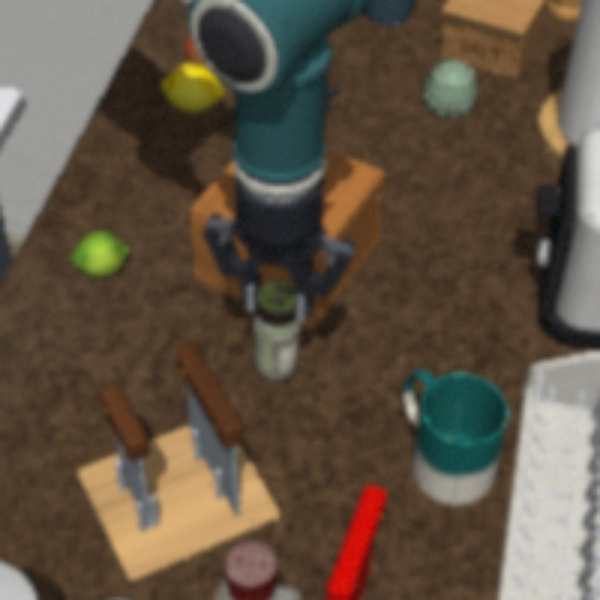

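The jar hangs upright over free worktop with its bottom about 0.02 m up. I'll lower it gently.

Request:
arm_command:
  rows:
    - {"xyz": [0, 0, 0.01], "delta_rot": [0, 0, 0], "gripper": 0.03}
    - {"xyz": [0, 0, 0.006], "delta_rot": [0, 0, 0], "gripper": 0.03}
    - {"xyz": [0, 0, 0.002], "delta_rot": [0, 0, 0], "gripper": 0.03}
    - {"xyz": [0, 0, 0.001], "delta_rot": [0, 0, 0], "gripper": 0.03}
    - {"xyz": [0, 0, 0], "delta_rot": [0, 0, 0], "gripper": 0.03}
    - {"xyz": [0, 0, 0], "delta_rot": [0, 0, 0], "gripper": 0.03}
  force: 30

```text
time: 4.4
tool_pos: [0.5694, -0.1941, 0.061]
tcp_rot: [3.141, 0.0, 0.001]
wrist_force: [-0.3, 0.6, -1.6]
width: 0.461
```

Request:
arm_command:
  rows:
    - {"xyz": [0, 0, 0.001], "delta_rot": [0, 0, 0], "gripper": 0.03}
    - {"xyz": [0, 0, 0.001], "delta_rot": [0, 0, 0], "gripper": 0.03}
    - {"xyz": [0, 0, 0.001], "delta_rot": [0, 0, 0], "gripper": 0.03}
    - {"xyz": [0, 0, 0], "delta_rot": [0, 0, 0], "gripper": 0.03}
    - {"xyz": [0, 0, 0], "delta_rot": [0, 0, 0], "gripper": 0.03}
  force: 30

```text
time: 4.9
tool_pos: [0.5694, -0.1944, 0.059]
tcp_rot: [3.141, 0.0, 0.001]
wrist_force: [-2.2, -0.0, 6.7]
width: 0.465
```

```bash
python3 - <<'E'
from h import *
for i in range(3):
    s=bot.read_state();print(s['tool_pos'],s['wrist_force']); 
    c=read_camera('side')
E
```

```text
[ 0.56944414 -0.1944223   0.05903176] [-2.24598535 -0.03457283  6.68320753]
[ 0.56942464 -0.19439678  0.05900202] [-2.07395969 -0.30299926  6.66200262]
[ 0.56942419 -0.19438377  0.05901344] [-2.13094139 -0.05824372  6.72419471]
```

The jar is on the worktop (7 N contact). Next I release it, go up and turn 74.3° for the bar.

Request:
arm_command:
  rows:
    - {"xyz": [0, 0, 0], "delta_rot": [0, 0, 0], "gripper": 0.06}
    - {"xyz": [0, 0, 0], "delta_rot": [0, 0, 0], "gripper": 0.08}
    - {"xyz": [0, 0, 0], "delta_rot": [0, 0, 0], "gripper": 0.085}
    - {"xyz": [0, 0, 0], "delta_rot": [0, 0, 0], "gripper": 0.085}
    - {"xyz": [0, 0, -0.02], "delta_rot": [0, 0, 0], "gripper": 0.085}
    - {"xyz": [0, 0, -0.04], "delta_rot": [0, 0, 0], "gripper": 0.085}
    - {"xyz": [0, 0, -0.04], "delta_rot": [0, 0, 0], "gripper": 0.085}
    - {"xyz": [0, 0, -0.04], "delta_rot": [0, 0, 0], "gripper": 0.085}
    - {"xyz": [0, 0, 0], "delta_rot": [0, 0, -0.144], "gripper": 0.06}
    - {"xyz": [0, 0, 0], "delta_rot": [0, 0, -0.144], "gripper": 0.06}
    - {"xyz": [0, 0, 0], "delta_rot": [0, 0, -0.144], "gripper": 0.05}
    - {"xyz": [0, 0, 0], "delta_rot": [0, 0, -0.144], "gripper": 0.05}
  force: 30

```text
time: 6.25
tool_pos: [0.5689, -0.1939, 0.1974]
tcp_rot: [-3.009, -0.901, 0.0]
wrist_force: [0.4, -0.4, -0.4]
width: 0.589
```

Request:
arm_command:
  rows:
    - {"xyz": [0, 0, 0], "delta_rot": [0, 0, -0.144], "gripper": 0.05}
    - {"xyz": [0, 0, 0], "delta_rot": [0, 0, -0.144], "gripper": 0.05}
    - {"xyz": [0, 0, 0], "delta_rot": [0, 0, -0.144], "gripper": 0.05}
    - {"xyz": [0, 0, 0], "delta_rot": [0, 0, -0.144], "gripper": 0.05}
    - {"xyz": [0, 0, 0], "delta_rot": [0, 0, -0.145], "gripper": 0.05}
    - {"xyz": [0, 0, 0], "delta_rot": [0, 0, 0], "gripper": 0.05}
    - {"xyz": [0, 0, 0], "delta_rot": [0, 0, 0], "gripper": 0.05}

```text
time: 6.95
tool_pos: [0.5689, -0.194, 0.1973]
tcp_rot: [-2.507, -1.893, 0.0]
wrist_force: [0.5, 0.2, 0.2]
width: 0.584
```

```bash
cat >> h.py <<'E'
def todelta(tgt):
    s=bot.read_state(); Rm=R.from_rotvec(s['tcp_rot']).as_matrix()
    print('tcp',s['tool_pos'].round(4),'head x',np.degrees(np.arctan2(Rm[1,0],Rm[0,0])).round(2),'z',Rm[:,2].round(3),'q',s['q'].round(2),'F',s['wrist_force'].round(1))
    print('delta tool',(Rm.T@(np.array(tgt)-s['tool_pos'])).round(4))
E
python3 - <<'E'
from h import *
c=snap('side','s3.png');P=cloud(c);cv2.imwrite('pics/s3c.png',cv2.resize(c['pixels'][130:330,230:430,::-1],None,fx=3,fy=3))
m=(abs(P[...,0]-.57)<.03)&(abs(P[...,1]+.195)<.03)&(P[...,2]>.02)&(P[...,2]<.12);q=P[m]
for a,b in((.02,.05),(.05,.08),(.08,.1)):
    s=q[(q[:,2]>a)&(q[:,2]<b)];print(s.min(0).round(3),s.max(0).round(3))
c=snap('wrist','w3.png');P=cloud(c);m=(P[...,2]>.118)&(P[...,2]<.16)&(abs(P[...,0]-.52)<.04)&(abs(P[...,1]+.09)<.04)
if m.sum()>30: print(m.sum(),cv2.minAreaRect(P[m][:,:2].astype(np.float32)*1000),P[m][:,2].max())
todelta([.534,-.0925,.16])
E
```

```text
[ 0.551 -0.214  0.02 ] [ 0.589 -0.191  0.05 ]
[ 0.548 -0.214  0.051] [ 0.588 -0.191  0.079]
[ 0.552 -0.213  0.08 ] [ 0.588 -0.19   0.1  ]
2805 ((518.3287353515625, -89.40602111816406), (17.738405227661133, 40.07807922363281), 73.93170928955078) 0.14634351630041686
tcp [ 0.569  -0.194   0.1974] head x 74.18 z [-0.  0. -1.] q [-0.37  0.13  1.78 -0.    1.23 -1.66] F [-0.5  0.3  0.1]
delta tool [ 0.0881 -0.0613  0.0374]
```

View pics/s3c.png

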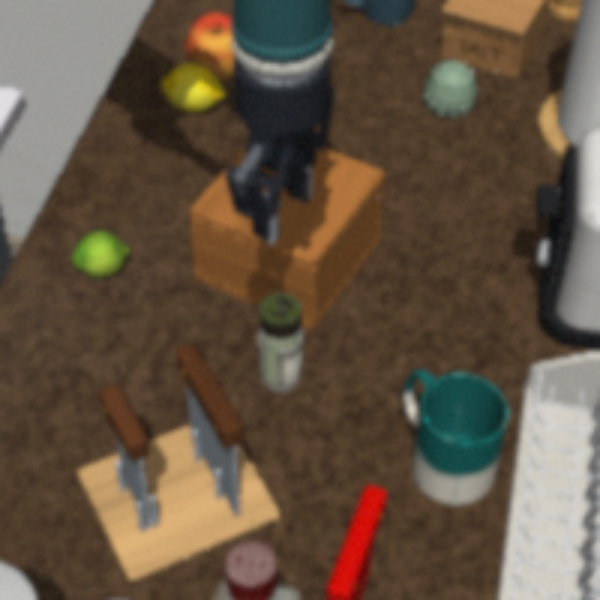

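View pics/w3.png

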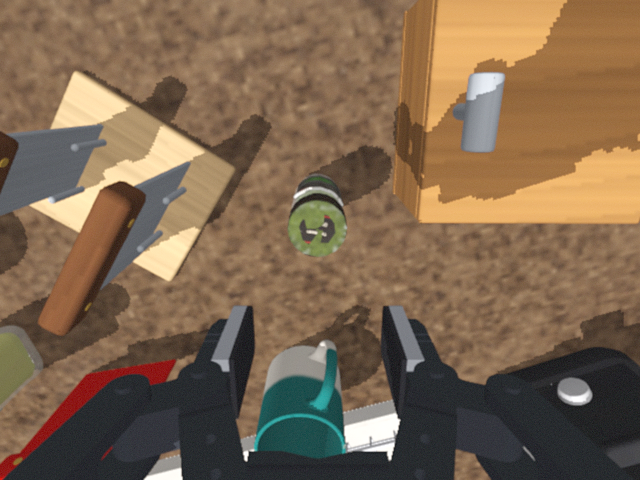

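The jar stands upright at (0.569, -0.194). The bar is confirmed at (0.5185, -0.089). Going to the bar, 15 mm beside the stem.

Request:
arm_command:
  rows:
    - {"xyz": [0.022, -0.0155, 0], "delta_rot": [0, 0, 0], "gripper": 0.05}
    - {"xyz": [0.022, -0.0155, 0], "delta_rot": [0, 0, 0], "gripper": 0.05}
    - {"xyz": [0.022, -0.0155, 0], "delta_rot": [0, 0, 0], "gripper": 0.05}
    - {"xyz": [0.0215, -0.0155, 0], "delta_rot": [0, 0, 0], "gripper": 0.05}
    - {"xyz": [0, 0, 0.02], "delta_rot": [0, 0, 0], "gripper": 0.05}
    - {"xyz": [0, 0, 0.025], "delta_rot": [0, 0, 0], "gripper": 0.05}
    - {"xyz": [0, 0, 0.02], "delta_rot": [0, 0, 0], "gripper": 0.05}
    - {"xyz": [0, 0, 0.012], "delta_rot": [0, 0, 0], "gripper": 0.05}
    - {"xyz": [0, 0, 0], "delta_rot": [0, 0, 0], "gripper": 0.05}
    - {"xyz": [0, 0, 0], "delta_rot": [0, 0, 0], "gripper": 0.05}
  force: 30

```text
time: 8.05
tool_pos: [0.5333, -0.0932, 0.1209]
tcp_rot: [2.504, 1.896, 0.0]
wrist_force: [0.9, -0.2, 0.1]
width: 0.583
```

```bash
python3 - <<'E'
from h import *
c=snap('side','s4.png');cv2.imwrite('pics/s4c.png',cv2.resize(c['pixels'][130:270,230:400,::-1],None,fx=4,fy=4))
c=snap('wrist','w4.png')
todelta([.5325,-.093,.119])
E
```

```text
tcp [ 0.5341 -0.0934  0.1219] head x 74.28 z [ 0.002 -0.001 -1.   ] q [-0.22  0.08  1.98 -0.    1.08 -1.52] F [-0.7  0.6  0.2]
delta tool [-0.0001 -0.0017  0.0029]
```

View pics/s4c.png

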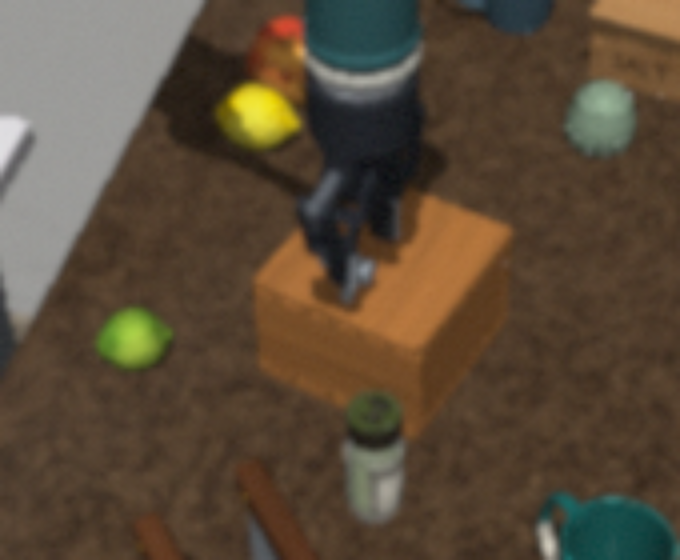

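View pics/w4.png

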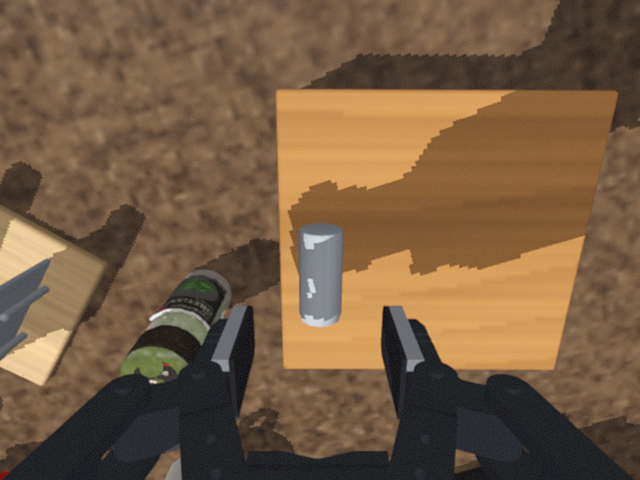

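The bar lies between the pads, at (320,275) in the wrist view. I'll close on it and check.

Request:
arm_command:
  rows:
    - {"xyz": [0, -0.001, 0.003], "delta_rot": [0, 0, 0], "gripper": 0.03}
    - {"xyz": [0, 0, 0], "delta_rot": [0, 0, 0], "gripper": 0.01}
    - {"xyz": [0, 0, 0], "delta_rot": [0, 0, 0], "gripper": 0.01}
    - {"xyz": [0, 0, 0], "delta_rot": [0, 0, 0], "gripper": 0.01}
    - {"xyz": [0, 0, 0], "delta_rot": [0, 0, 0], "gripper": 0.01}
    - {"xyz": [0, 0, 0], "delta_rot": [0, 0, 0], "gripper": 0.01}
  force: 25

```text
time: 8.75
tool_pos: [0.5325, -0.092, 0.1182]
tcp_rot: [-2.504, -1.897, -0.002]
wrist_force: [-0.5, 6.0, 4.1]
width: 0.12
```

```bash
python3 - <<'E'
from h import *
todelta([.5325,-.093,.119])
t=np.array([.534+.271*0,0]);
for a in np.arange(0,1.81,.1): print(a.round(2),(-130*np.cos(a)+44*np.sin(a)+130).round(1),(130*np.sin(a)+44*np.cos(a)-44).round(1),end=' | ')
E
```

```text
tcp [ 0.5325 -0.092   0.1182] head x 74.31 z [ 0.001  0.001 -1.   ] q [-0.22  0.08  1.98  0.    1.07 -1.52] F [-0.5  6.   4.1]
delta tool [-0.0009  0.0003 -0.0008]
0.0 0.0 0.0 | 0.1 5.0 12.8 | 0.2 11.3 24.9 | 0.3 18.8 36.5 | 0.4 27.4 47.2 | 0.5 37.0 56.9 | 0.6 47.6 65.7 | 0.7 58.9 73.4 | 0.8 71.0 79.9 | 0.9 83.7 85.2 | 1.0 96.8 89.2 | 1.1 110.2 91.8 | 1.2 123.9 93.1 | 1.3 137.6 93.0 | 1.4 151.3 91.6 | 1.5 164.7 88.8 | 1.6 177.8 84.7 | 1.7 190.4 79.2 | 1.8 202.4 72.6 |
```

```bash
python3 - <<'E'
from h import *
c=snap('side','s5.png');cv2.imwrite('pics/s5c.png',cv2.resize(c['pixels'][150:240,270:370,::-1],None,fx=6,fy=6))
c=snap('wrist','w5.png')
E
```

```text
(no output)
```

View pics/s5c.png

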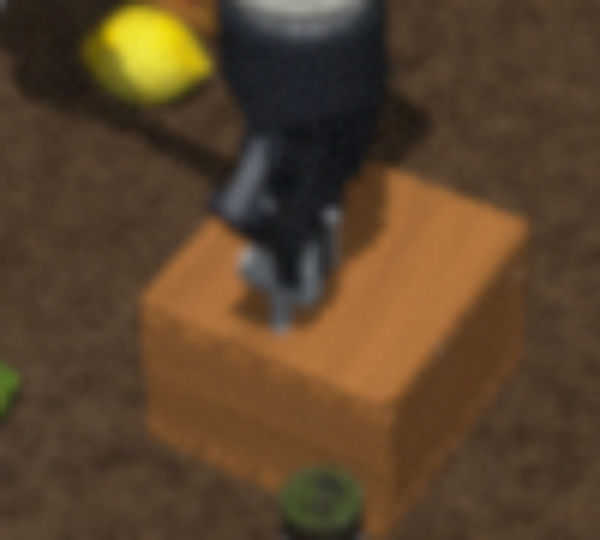

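View pics/w5.png

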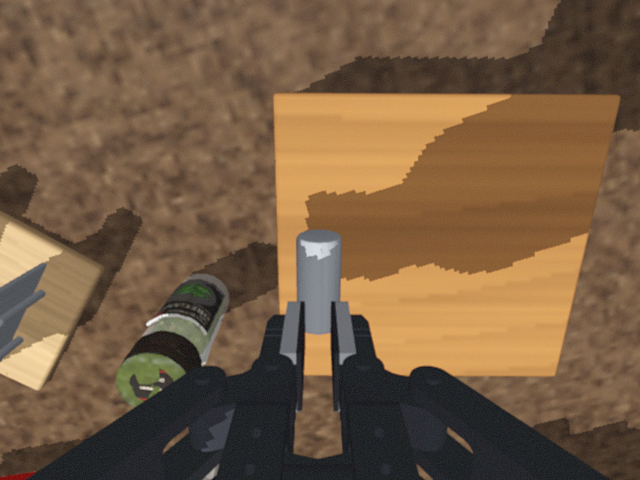

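```bash
python3 - <<'E'
from h import *
c=dict(np.load('pics/w5.npz'));P=cloud(c);s=bot.read_state();Rm=R.from_rotvec(s['tcp_rot']).as_matrix()
Q=(P-s['tool_pos'])@Rm
print(s['tool_pos'])
for u,v in[(320,250),(320,300),(320,325),(297,310),(342,310),(295,350),(345,350),(320,345),(240,300),(300,395),(290,340)]:print(u,v,P[v,u].round(3),'tool',Q[v,u].round(3))
E
```

```text
[ 0.53250819 -0.09202055  0.11813827]
320 250 [ 0.502 -0.084  0.145] tool [-0.    -0.031 -0.026]
320 300 [ 0.522 -0.089  0.144] tool [-0.    -0.011 -0.026]
320 325 [ 0.533 -0.092  0.144] tool [-0.     0.001 -0.026]
297 310 [ 0.52  -0.097  0.152] tool [-0.009 -0.011 -0.034]
342 310 [ 0.524 -0.081  0.153] tool [ 0.008 -0.011 -0.035]
295 350 [ 0.52  -0.097  0.178] tool [-0.008 -0.011 -0.06 ]
345 350 [ 0.524 -0.082  0.178] tool [ 0.007 -0.011 -0.06 ]
320 345 [ 0.569 -0.102  0.102] tool [0.    0.038 0.016]
240 300 [ 0.578 -0.169  0.001] tool [-0.062  0.064  0.117]
300 395 [ 0.535 -0.1    0.179] tool [-0.007  0.005 -0.061]
290 340 [ 0.519 -0.099  0.173] tool [-0.01  -0.011 -0.055]
```

```bash
python3 - <<'E'
from h import *
for f,uv in(('wrist0',[(192,325),(445,325),(185,340),(196,322)]),('w4',[(246,310),(390,310),(250,312),(247,308)]),('w5',[(297,304),(340,304)])):
    c=dict(np.load(f'pics/{f}.npz'));P=cloud(c)
    C=np.linalg.inv(c['camera_from_world'])
    # camera-fixed frame coords
    K=c['intrinsics']
    for u,v in uv:
        z=c['range_z'][v,u];print(f,u,v,'cam',[((u-K[0,2])/K[0,0]*z).round(4),(-(v-K[1,2])/K[1,1]*z).round(4),(-z).round(4)],'world',P[v,u].round(3))
E
```

```text
wrist0 192 325 cam [np.float64(-0.043), np.float64(-0.0294), np.float32(-0.139)] world [0.631 0.01  0.25 ]
wrist0 445 325 cam [np.float64(0.0434), np.float64(-0.0291), np.float32(-0.1378)] world [0.718 0.01  0.251]
wrist0 185 340 cam [np.float64(-0.0427), np.float64(-0.0325), np.float32(-0.1306)] world [0.631 0.01  0.259]
wrist0 196 322 cam [np.float64(-0.0424), np.float64(-0.0289), np.float32(-0.1416)] world [0.632 0.009 0.248]
w4 246 310 cam [np.float64(-0.0263), np.float64(-0.0261), np.float32(-0.1493)] world [ 0.516 -0.117  0.156]
w4 390 310 cam [np.float64(0.0265), np.float64(-0.0258), np.float32(-0.1476)] world [ 0.53  -0.066  0.157]
w4 250 312 cam [np.float64(-0.025), np.float64(-0.027), np.float32(-0.1504)] world [ 0.518 -0.116  0.155]
w4 247 308 cam [np.float64(-0.0259), np.float64(-0.0253), np.float32(-0.149)] world [ 0.515 -0.116  0.156]
w5 297 304 cam [np.float64(-0.0077), np.float64(-0.0246), np.float32(-0.1538)] world [ 0.52  -0.098  0.148]
w5 340 304 cam [np.float64(0.0086), np.float64(-0.0246), np.float32(-0.1539)] world [ 0.524 -0.082  0.148]
```

```bash
python3 - <<'E'
import cv2
for n in('w4','w5'):
    a=cv2.imread(f'pics/{n}.png')[220:430,210:430];cv2.imwrite(f'pics/{n}z.png',cv2.resize(a,None,fx=2.7,fy=2.7))
E
```

```text
(no output)
```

View pics/w5z.png

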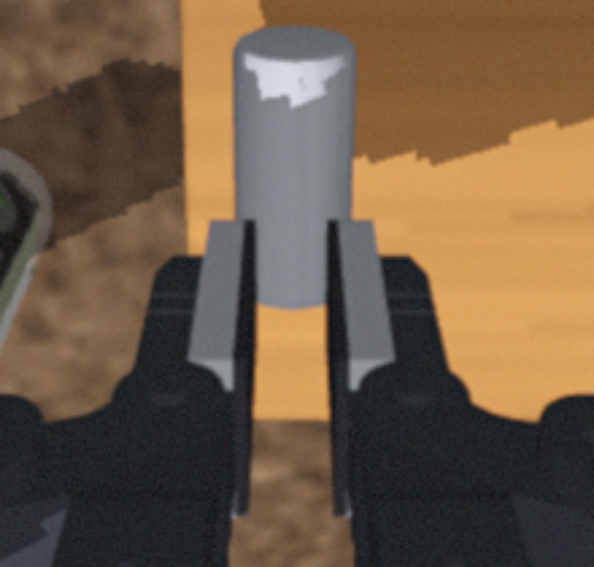

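```bash
python3 - <<'E'
from h import *
print([ (a,getattr(bot,a)) for a in dir(bot) if not a.startswith('_') and not callable(getattr(bot,a))])
c=dict(np.load('pics/s3.npz'));P=cloud(c)
m=(np.hypot(P[...,0]-.569,P[...,1]+.194)<.07)&(P[...,2]>.125)
q=P[m];i=np.argsort(q[:,2])[:12];print(q[i].round(3))
c=dict(np.load('pics/side0.npz'));P=cloud(c)
m=(np.hypot(P[...,0]-.674,P[...,1])<.08)&(P[...,2]>.13);q=P[m];i=np.argsort(q[:,2])[:12];print(q[i].round(3))
c=dict(np.load('pics/s5.npz'));P=cloud(c);print(P[200:208,312:322,2].round(3))
E
```

```text
[('grip_point_offset', 0.0187)]
[[ 0.57  -0.162  0.225]
 [ 0.552 -0.217  0.225]
 [ 0.567 -0.222  0.227]
 [ 0.579 -0.163  0.228]
 [ 0.58  -0.168  0.228]
 [ 0.57  -0.224  0.229]
 [ 0.568 -0.164  0.23 ]
 [ 0.585 -0.168  0.23 ]
 [ 0.577 -0.167  0.231]
 [ 0.567 -0.223  0.231]
 [ 0.582 -0.166  0.231]
 [ 0.571 -0.166  0.232]]
[[ 0.629 -0.008  0.249]
 [ 0.719 -0.007  0.249]
 [ 0.632  0.006  0.25 ]
 [ 0.626 -0.01   0.25 ]
 [ 0.632 -0.01   0.251]
 [ 0.722 -0.01   0.252]
 [ 0.626 -0.009  0.253]
 [ 0.632 -0.008  0.253]
 [ 0.719 -0.009  0.254]
 [ 0.729 -0.002  0.254]
 [ 0.726 -0.003  0.254]
 [ 0.629 -0.01   0.255]]
[[0.107 0.106 0.106 0.124 0.129 0.126 0.122 0.103 0.133 0.138]
 [0.107 0.104 0.104 0.121 0.12  0.12  0.118 0.101 0.105 0.102]
 [0.104 0.108 0.108 0.11  0.116 0.12  0.111 0.105 0.102 0.104]
 [0.107 0.104 0.1   0.108 0.112 0.113 0.107 0.103 0.106 0.104]
 [0.108 0.105 0.106 0.106 0.106   nan 0.108 0.106 0.106 0.106]
 [0.106 0.106 0.104 0.108 0.107 0.109 0.104 0.102 0.104 0.104]
 [0.104 0.104 0.106 0.104 0.105 0.103 0.107 0.108 0.107 0.104]
 [0.105 0.105 0.106 0.105 0.102 0.104 0.104 0.103 0.106 0.105]]
```

Both cameras agree that the finger tips really end about 28 mm behind the reported TCP when nearly shut, and 43 mm when open. The pads closed on top of the bar instead of around it. From here I'll put the pad centre at tool z of about -0.046. Opening and going 27 mm lower.

Request:
arm_command:
  rows:
    - {"xyz": [0, 0, -0.006], "delta_rot": [0, 0, 0], "gripper": 0.05}
    - {"xyz": [0, 0, 0], "delta_rot": [0, 0, 0], "gripper": 0.05}
    - {"xyz": [0, 0, 0], "delta_rot": [0, 0, 0], "gripper": 0.05}
    - {"xyz": [0, 0, 0], "delta_rot": [0, 0, 0], "gripper": 0.05}
    - {"xyz": [0, 0, 0.012], "delta_rot": [0, 0, 0], "gripper": 0.05}
    - {"xyz": [0, 0, 0.012], "delta_rot": [0, 0, 0], "gripper": 0.05}
    - {"xyz": [0, 0, 0.009], "delta_rot": [0, 0, 0], "gripper": 0.05}
    - {"xyz": [0, 0, 0], "delta_rot": [0, 0, 0], "gripper": 0.01}
    - {"xyz": [0, 0, 0], "delta_rot": [0, 0, 0], "gripper": 0.01}
    - {"xyz": [0, 0, 0], "delta_rot": [0, 0, 0], "gripper": 0.01}
    - {"xyz": [0, 0, 0], "delta_rot": [0, 0, 0], "gripper": 0.01}
    - {"xyz": [0, 0, 0], "delta_rot": [0, 0, 0], "gripper": 0.01}
  force: 25

```text
time: 10.05
tool_pos: [0.5319, -0.0916, 0.0902]
tcp_rot: [-2.503, -1.896, -0.001]
wrist_force: [0.7, 4.7, -4.1]
width: 0.199
```

```bash
python3 - <<'E'
from h import *
c=snap('wrist','w6.png')
todelta([.5325,-.093,.091])
E
```

```text
tcp [ 0.5319 -0.0915  0.0902] head x 74.3 z [-0.     0.002 -1.   ] q [-0.22  0.11  2.01  0.    1.02 -1.52] F [ 0.3  4.6 -4.5]
delta tool [-0.0012  0.001  -0.0008]
```

View pics/w6.png

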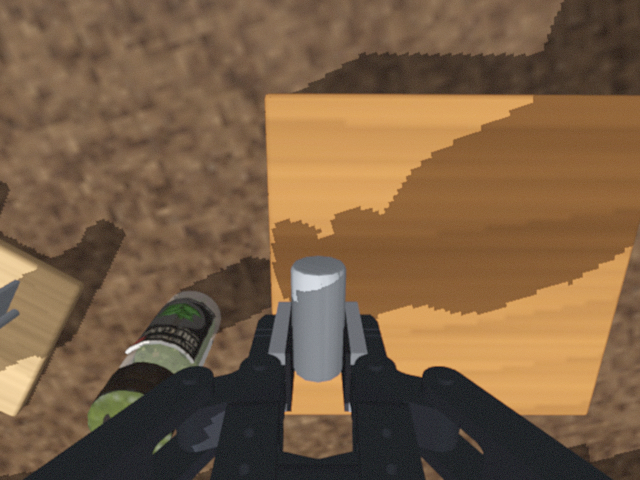

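The bar is gripped: opening 17 mm, pads on its lower half at (318,340). I'll open the lid along the arc, first to about 0.6 rad.

Request:
arm_command:
  rows:
    - {"xyz": [0.0025, 0, -0.0064], "delta_rot": [0, 0, 0], "gripper": 0.01}
    - {"xyz": [0.0025, 0, -0.0064], "delta_rot": [0, 0, 0], "gripper": 0.01}
    - {"xyz": [0.0063, 0, -0.0121], "delta_rot": [0, 0, 0], "gripper": 0.01}
    - {"xyz": [0.0075, 0, -0.0116], "delta_rot": [0, 0, 0], "gripper": 0.01}
    - {"xyz": [0.0086, 0, -0.0107], "delta_rot": [0, 0, 0], "gripper": 0.01}
    - {"xyz": [0.0096, 0, -0.0097], "delta_rot": [0, 0, 0], "gripper": 0.01}
    - {"xyz": [0.0106, 0, -0.0088], "delta_rot": [0, 0, 0], "gripper": 0.01}
    - {"xyz": [0, 0, 0], "delta_rot": [0, 0, 0], "gripper": 0.01}
    - {"xyz": [0, 0, 0], "delta_rot": [0, 0, 0], "gripper": 0.01}
  force: 25

```text
time: 11.0
tool_pos: [0.5459, -0.048, 0.1589]
tcp_rot: [2.499, 1.896, 0.001]
wrist_force: [-3.7, -4.4, 6.0]
width: 0.199
```

```bash
python3 - <<'E'
from h import *
c=snap('wrist','w7.png')
c=snap('side','s7.png');cv2.imwrite('pics/s7c.png',cv2.resize(c['pixels'][100:260,230:400,::-1],None,fx=4,fy=4)[:600])
todelta([.5325,-.093,.091])
E
```

```text
tcp [ 0.5459 -0.0482  0.1587] head x 74.34 z [ 0.003 -0.003 -1.   ] q [-0.13  0.06  1.93 -0.    1.15 -1.43] F [-3.9 -5.2  6.6]
delta tool [-0.0466 -0.001   0.0678]
```

View pics/s7c.png

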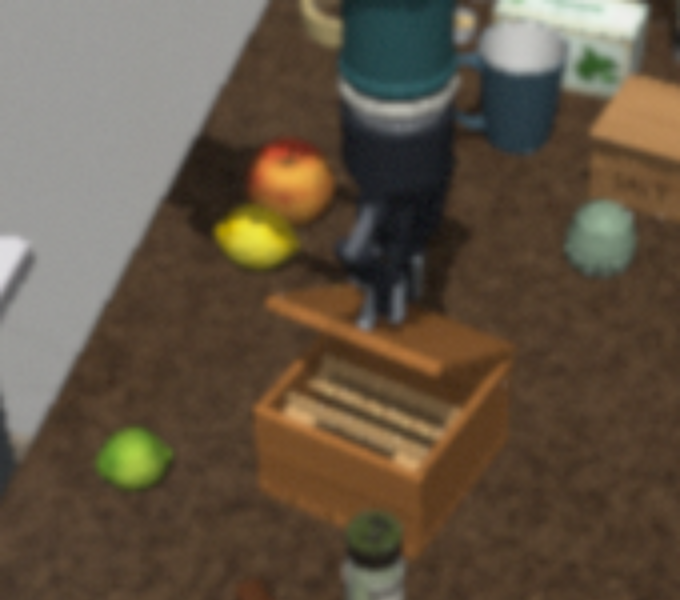

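View pics/w7.png

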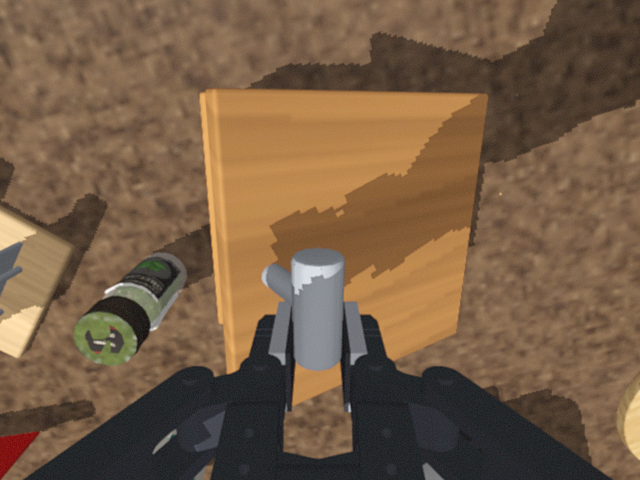

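The lid is about 0.6 rad open, the stem turns freely beside the pads, and both pockets can be seen. Continuing.

Request:
arm_command:
  rows:
    - {"xyz": [0.0113, 0, -0.0077], "delta_rot": [0, 0, 0], "gripper": 0.01}
    - {"xyz": [0.0121, 0, -0.0065], "delta_rot": [0, 0, 0], "gripper": 0.01}
    - {"xyz": [0.0127, 0, -0.0053], "delta_rot": [0, 0, 0], "gripper": 0.01}
    - {"xyz": [0.0131, 0, -0.004], "delta_rot": [0, 0, 0], "gripper": 0.01}
    - {"xyz": [0.0134, 0, -0.0026], "delta_rot": [0, 0, 0], "gripper": 0.01}
    - {"xyz": [0.0137, 0, -0.0013], "delta_rot": [0, 0, 0], "gripper": 0.01}
    - {"xyz": [0.0137, 0, 0], "delta_rot": [0, 0, 0], "gripper": 0.01}
    - {"xyz": [0, 0, 0], "delta_rot": [0, 0, 0], "gripper": 0.01}
  force: 25

```text
time: 11.9
tool_pos: [0.5724, 0.0417, 0.1857]
tcp_rot: [2.5, 1.897, 0.009]
wrist_force: [3.3, -2.5, 6.4]
width: 0.202
```

```bash
python3 - <<'E'
from h import *
c=snap('wrist','w8.png')
c=snap('side','s8.png');cv2.imwrite('pics/s8c.png',cv2.resize(c['pixels'][100:250,230:400,::-1],None,fx=4,fy=4)[:600])
todelta([.5325,-.093,.091])
E
```

```text
tcp [0.5722 0.0412 0.1857] head x 74.37 z [ 0.006  0.001 -1.   ] q [ 0.03  0.08  1.85  0.    1.2  -1.27] F [ 3.7 -1.2  6.6]
delta tool [-0.1401 -0.0026  0.0944]
```

View pics/s8c.png

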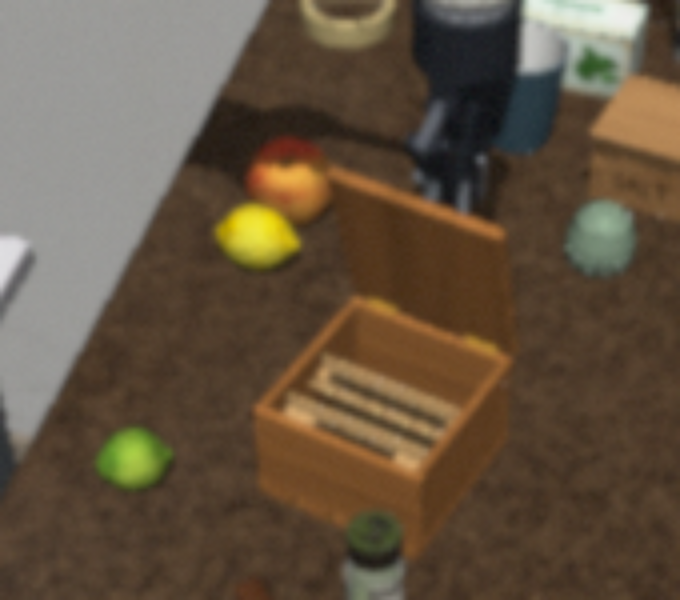

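View pics/w8.png

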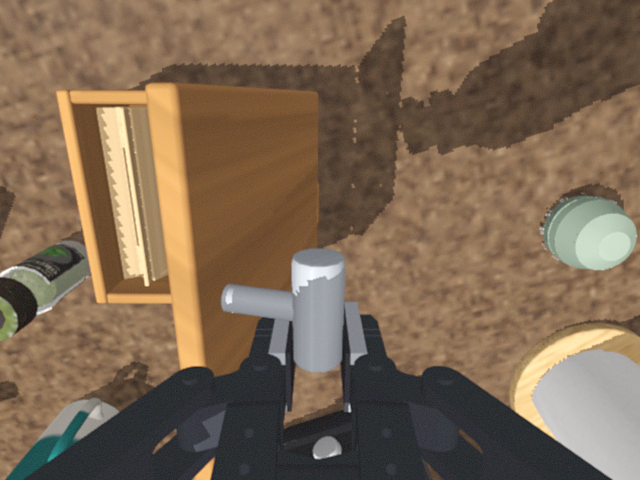

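The lid is at about 1.3 rad. Continuing to about 1.7.

Request:
arm_command:
  rows:
    - {"xyz": [0.0137, 0, 0.0014], "delta_rot": [0, 0, 0], "gripper": 0.01}
    - {"xyz": [0.0134, 0, 0.0028], "delta_rot": [0, 0, 0], "gripper": 0.01}
    - {"xyz": [0.0131, 0, 0.0041], "delta_rot": [0, 0, 0], "gripper": 0.01}
    - {"xyz": [0.0126, 0, 0.0055], "delta_rot": [0, 0, 0], "gripper": 0.01}
    - {"xyz": [0.006, 0, 0.0033], "delta_rot": [0, 0, 0], "gripper": 0.01}
    - {"xyz": [0, 0, 0], "delta_rot": [0, 0, 0], "gripper": 0.01}
    - {"xyz": [0, 0, 0], "delta_rot": [0, 0, 0], "gripper": 0.01}
  force: 25

```text
time: 12.7
tool_pos: [0.5878, 0.0957, 0.1701]
tcp_rot: [2.497, 1.896, 0.004]
wrist_force: [1.3, -5.1, 14.4]
width: 0.19
```

```bash
python3 - <<'E'
from h import *
c=snap('wrist','w9.png')
todelta([.5325,-.093,.091])
E
```

```text
tcp [0.5879 0.0956 0.1702] head x 74.42 z [ 0.006 -0.003 -1.   ] q [ 0.12  0.14  1.82 -0.    1.18 -1.18] F [ 0.7 -5.6 14.2]
delta tool [-0.1965 -0.0032  0.0794]
```

View pics/w9.png

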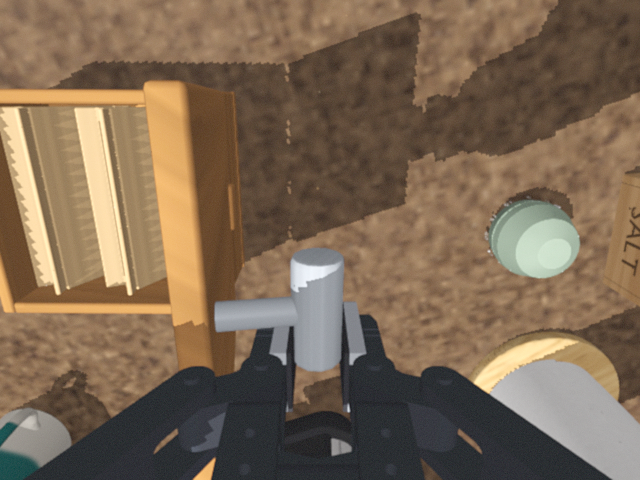

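About 1.75 rad. I'll release, slide off the bar's end and lift.

Request:
arm_command:
  rows:
    - {"xyz": [0, 0, 0], "delta_rot": [0, 0, 0], "gripper": 0.026}
    - {"xyz": [0, 0, 0], "delta_rot": [0, 0, 0], "gripper": 0.026}
    - {"xyz": [0, 0, 0], "delta_rot": [0, 0, 0], "gripper": 0.026}
    - {"xyz": [0, 0.015, 0], "delta_rot": [0, 0, 0], "gripper": 0.026}
    - {"xyz": [0, 0.02, 0], "delta_rot": [0, 0, 0], "gripper": 0.026}
    - {"xyz": [0, 0, -0.025], "delta_rot": [0, 0, 0], "gripper": 0.026}
    - {"xyz": [0, 0, -0.04], "delta_rot": [0, 0, 0], "gripper": 0.026}
    - {"xyz": [0, 0, -0.04], "delta_rot": [0, 0, 0], "gripper": 0.026}
    - {"xyz": [0, 0, 0], "delta_rot": [0, 0, 0], "gripper": 0.026}
  force: 25

```text
time: 13.65
tool_pos: [0.6221, 0.089, 0.2786]
tcp_rot: [2.5, 1.896, 0.016]
wrist_force: [1.2, 0.8, 0.9]
width: 0.302
```

```bash
python3 - <<'E'
from h import *
c=snap('side','s10.png');cv2.imwrite('pics/s10c.png',cv2.resize(c['pixels'][100:300,230:400,::-1],None,fx=4,fy=4)[:600])
P=cloud(c)
# lid inner/outer face: tan points above z .1 near hinge
hsv=cv2.cvtColor(c['pixels'],cv2.COLOR_RGB2HSV)
a=np.radians(74.3);ex=np.array([np.cos(a),np.sin(a)]);ey=np.array([-np.sin(a),np.cos(a)])
ctr=np.array([.5343,-.0345])
L=np.stack([(P[...,:2]-ctr)@ex,(P[...,:2]-ctr)@ey,P[...,2]],-1)
m=(L[...,2]>.11)&(L[...,2]<.25)&(abs(L[...,1])<.06)&(L[...,0]>.05)&(L[...,0]<.15)&(hsv[...,0]<25)&(hsv[...,1]>100)
q=L[m];f=np.polyfit(q[:,2],q[:,0],1);print(len(q),'lid angle',np.pi/2+np.arctan(f[0]))
todelta([.54,-.12,.29])
E
```

```text
1466 lid angle 1.8016588090703338
tcp [0.6207 0.0887 0.2753] head x 74.34 z [ 0.006  0.003 -1.   ] q [ 0.1   0.13  1.63  0.    1.37 -1.2 ] F [-1.7  0.1 -0.2]
delta tool [-0.2226 -0.0213 -0.0157]
```

View pics/s10c.png

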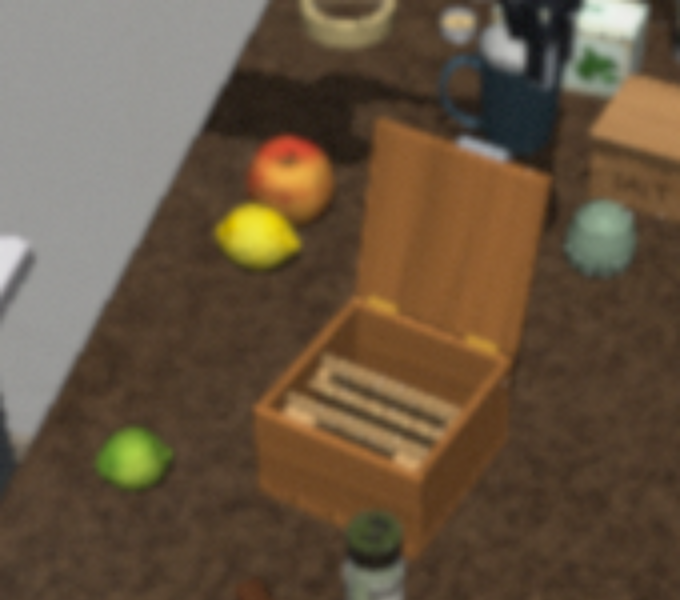

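The lid rests on its stop, measured at 1.80 rad. Next I look into the case from above to find the long pocket.

Request:
arm_command:
  rows:
    - {"xyz": [-0.037, -0.022, 0], "delta_rot": [0, 0, 0], "gripper": 0.05}
    - {"xyz": [-0.037, -0.022, 0], "delta_rot": [0, 0, 0], "gripper": 0.05}
    - {"xyz": [-0.037, -0.022, 0], "delta_rot": [0, 0, 0], "gripper": 0.05}
    - {"xyz": [-0.037, -0.022, 0], "delta_rot": [0, 0, 0], "gripper": 0.05}
    - {"xyz": [0, 0, 0], "delta_rot": [0, 0, 0], "gripper": 0.05}
    - {"xyz": [0, 0, 0], "delta_rot": [0, 0, 0], "gripper": 0.05}

```text
time: 14.3
tool_pos: [0.4931, -0.0313, 0.27]
tcp_rot: [-2.503, -1.894, 0.001]
wrist_force: [0.4, -0.1, 0.8]
width: 0.586
```

```bash
python3 - <<'E'
from h import *
c=snap('wrist','w11.png')
todelta([.54,-.328,.25])
E
```

```text
tcp [ 0.4938 -0.031   0.2703] head x 74.29 z [-0.001  0.001 -1.   ] q [-0.11 -0.12  1.89  0.    1.37 -1.41] F [ 1.5  1.3 -0.3]
delta tool [-0.2735  0.1249  0.0198]
```

View pics/w11.png

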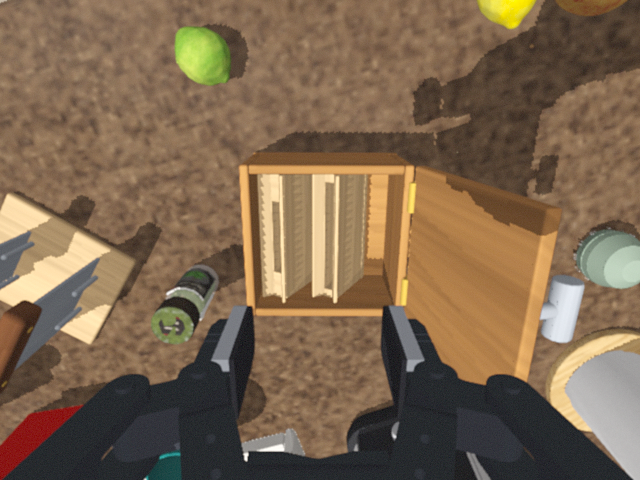

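```bash
python3 - <<'E'
from h import *
c=dict(np.load('pics/w11.npz'));P=cloud(c)
a=c['pixels'][140:330,230:430,::-1];cv2.imwrite('pics/w11z.png',cv2.resize(a,None,fx=3.1,fy=3.1,interpolation=2))
# refine case frame: rim at z .092
m=(abs(P[...,2]-.092)<.004);m[:,:235]=0;m[:,420:]=0;m[:150]=0;m[322:]=0
r=cv2.minAreaRect(P[m][:,:2].astype(np.float32)*1000);print('rim',r)
a=np.radians(74.3);ex=np.array([np.cos(a),np.sin(a)]);ey=np.array([-np.sin(a),np.cos(a)])
ctr=np.array(r[0])/1000
L=np.stack([(P[...,:2]-ctr)@ex,(P[...,:2]-ctr)@ey,P[...,2]],-1)*1000
np.save('pics/L11.npy',L)
for v in (178,190,200,220,240,260,275,285,297):
    print(v,[ (u,*L[v,u].round(0).astype(int).tolist()) for u in range(256,372,4)])
E
```

```text
rim ((534.021240234375, -34.56169891357422), (152.81927490234375, 144.85049438476562), 74.2619400024414)
178 [(256, -68, 53, 46), (260, -61, 58, 71), (264, -57, 58, 71), (268, -54, 57, 69), (272, -50, 57, 69), (276, -46, 58, 71), (280, -42, 60, 83), (284, -39, 58, 74), (288, -36, 57, 70), (292, -32, 56, 64), (296, -29, 55, 59), (300, -25, 54, 52), (304, -22, 53, 45), (308, -18, 52, 38), (312, -14, 57, 69), (316, -10, 58, 71), (320, -6, 57, 70), (324, -3, 57, 67), (328, 1, 57, 69), (332, 4, 58, 73), (336, 7, 60, 84), (340, 12, 58, 74), (344, 16, 57, 66), (348, 20, 55, 58), (352, 24, 54, 53), (356, 29, 53, 45), (360, 34, 51, 35), (364, 39, 50, 27), (368, 45, 46, 8)]
190 [(256, -68, 42, 50), (260, -62, 47, 71), (264, -58, 46, 71), (268, -55, 46, 67), (272, -51, 46, 70), (276, -47, 47, 72), (280, -42, 49, 84), (284, -39, 47, 75), (288, -36, 46, 70), (292, -33, 45, 65), (296, -29, 43, 56), (300, -26, 42, 51), (304, -22, 41, 44), (308, -18, 40, 40), (312, -14, 47, 71), (316, -10, 46, 70), (320, -6, 46, 69), (324, -3, 46, 67), (328, 1, 45, 63), (332, 5, 43, 55), (336, 8, 49, 84), (340, 12, 
[... 3755 characters left out ...]
2036854775808), (260, -67, -65, 66), (264, -63, -64, 68), (268, -59, -65, 67), (272, -55, -64, 68), (276, -51, -65, 67), (280, -47, -65, 66), (284, -41, -56, 84), (288, -9223372036854775808, -9223372036854775808, -9223372036854775808), (292, -35, -65, 66), (296, -31, -65, 67), (300, -27, -65, 67), (304, -23, -65, 66), (308, -18, -65, 67), (312, -14, -65, 66), (316, -10, -64, 68), (320, -6, -64, 68), (324, -2, -65, 66), (328, 2, -65, 66), (332, 6, -64, 68), (336, 9, -56, 84), (340, 14, -65, 66), (344, 18, -65, 66), (348, 22, -65, 66), (352, 26, -64, 67), (356, 30, -65, 66), (360, 34, -64, 68), (364, 38, -64, 68), (368, 43, -65, 66)]<stdin>:12: RuntimeWarning: invalid value encountered in cast
```

View pics/w11z.png

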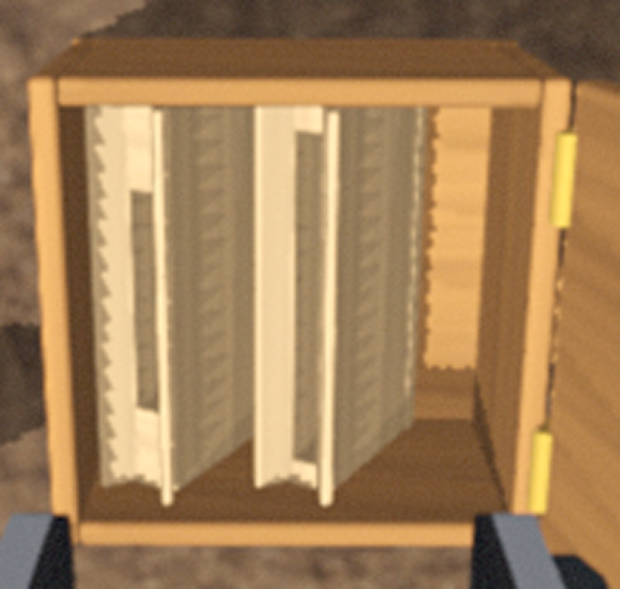

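The long pocket is the rear one: its dark gap in the crop runs (310,130)-(305,460). Its midplane in the case frame is x≈6.9 mm at z=61 mm, and the floor is about z≈18 mm. Next I go above the wide scraper.

Request:
arm_command:
  rows:
    - {"xyz": [-0.039, 0.0178, 0], "delta_rot": [0, 0, 0], "gripper": 0.06}
    - {"xyz": [-0.039, 0.0178, 0], "delta_rot": [0, 0, 0], "gripper": 0.06}
    - {"xyz": [-0.039, 0.0178, 0], "delta_rot": [0, 0, 0], "gripper": 0.06}
    - {"xyz": [-0.039, 0.0178, 0], "delta_rot": [0, 0, 0], "gripper": 0.06}
    - {"xyz": [-0.039, 0.0178, 0], "delta_rot": [0, 0, 0], "gripper": 0.06}
    - {"xyz": [-0.039, 0.0178, 0], "delta_rot": [0, 0, 0], "gripper": 0.06}
    - {"xyz": [-0.039, 0.0178, 0], "delta_rot": [0, 0, 0], "gripper": 0.06}
    - {"xyz": [0, 0, 0], "delta_rot": [0, 0, 0.145], "gripper": 0.06}
    - {"xyz": [0, 0, 0], "delta_rot": [0, 0, 0.145], "gripper": 0.06}
    - {"xyz": [0, 0, 0], "delta_rot": [0, 0, 0.145], "gripper": 0.06}
    - {"xyz": [0, 0, 0], "delta_rot": [0, 0, 0.145], "gripper": 0.06}
    - {"xyz": [0, 0, 0], "delta_rot": [0, 0, 0], "gripper": 0.06}

```text
time: 15.55
tool_pos: [0.5417, -0.3273, 0.27]
tcp_rot: [-2.94, -1.103, 0.0]
wrist_force: [0.3, 0.3, 0.1]
width: 0.701
```

```bash
python3 - <<'E'
from h import *
L=np.load('pics/L11.npy')
for u in(329,331):
  print(u,[(v,L[v,u,1].round(0),L[v,u,2].round(0)) for v in list(range(174,192))+list(range(276,294))])
c=snap('wrist','w12.png');P=cloud(c);px=c['pixels'].astype(int)
m=(P[...,2]>.118)&(P[...,2]<.16)&(abs(P[...,0]-.54)<.08)&(abs(P[...,1]+.328)<.08)&(px[...,0]>px[...,2]+20)
k,l,st,ce=cv2.connectedComponentsWithStats(m.astype(np.uint8))
for i in range(1,k):
  if st[i,4]>200:
    q=P[l==i]; t=q[q[:,2]>np.percentile(q[:,2],60)-.004]
    print(st[i],cv2.minAreaRect(q[:,:2].astype(np.float32)*1000),'top',np.percentile(q[:,2],50))
todelta([.5405,-.328,.11])
E
```

```text
329 [(174, np.float64(65.0), np.float64(91.0)), (175, np.float64(60.0), np.float64(71.0)), (176, np.float64(59.0), np.float64(70.0)), (177, np.float64(58.0), np.float64(71.0)), (178, np.float64(57.0), np.float64(70.0)), (179, np.float64(56.0), np.float64(70.0)), (180, np.float64(56.0), np.float64(71.0)), (181, np.float64(55.0), np.float64(70.0)), (182, np.float64(52.0), np.float64(61.0)), (183, np.float64(51.0), np.float64(61.0)), (184, np.float64(50.0), np.float64(61.0)), (185, np.float64(49.0), np.float64(61.0)), (186, np.float64(48.0), np.float64(60.0)), (187, np.float64(47.0), np.float64(60.0)), (188, np.float64(46.0), np.float64(61.0)), (189, np.float64(45.0), np.float64(60.0)), (190, np.float64(44.0), np.float64(59.0)), (191, np.float64(43.0), np.float64(59.0)), (276, np.float64(-46.0), np.float64(57.0)), (277, np.float64(-46.0), np.float64(58.0)), (278, np.float64(-47.0), np.float64(59.0)), (279, np.float64(-49.0), np.float64(58.0)), (280, np.float64(-50.0), np.float64(57.0)), (281, np.float64(-51.0), np.float64(57.0)), (282, np.float64(-52.0), np.float64(59.0)), (283, np.floa
[... 1809 characters left out ...]
at64(67.0)), (289, np.float64(-54.0), np.float64(70.0)), (290, np.float64(nan), np.float64(nan)), (291, np.float64(-56.0), np.float64(70.0)), (292, np.float64(-57.0), np.float64(71.0)), (293, np.float64(-58.0), np.float64(71.0))]
[ 299  145   28  136 3564] ((538.3202514648438, -329.8418273925781), (19.91020965576172, 102.470703125), 41.52635192871094) top 0.14716623169054951
[ 197  163   36   91 2413] ((478.54638671875, -376.2348937988281), (20.96700096130371, 67.97791290283203), 41.56294631958008) top 0.14694817790744064
tcp [ 0.5415 -0.3274  0.2703] head x 41.34 z [-0.001  0.001 -1.   ] q [-0.58  0.15  1.62  0.    1.37 -1.31] F [-0.1 -0.2  0. ]
delta tool [-1.200e-03  1.000e-04  1.603e-01]
```

View pics/w12.png

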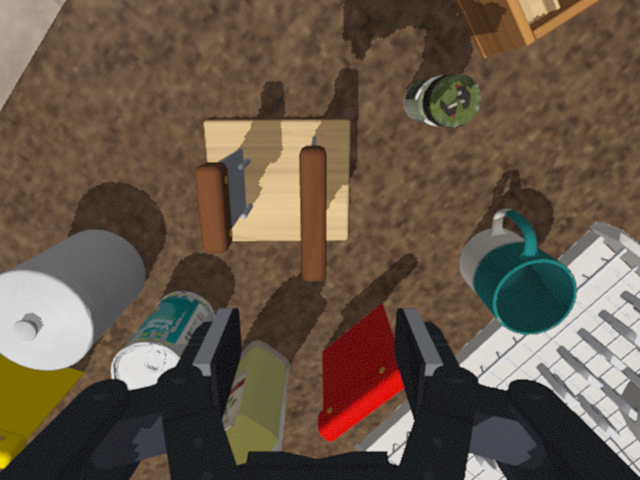

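```bash
python3 - <<'E'
from h import *
for n in('s10','scene0'):
    c=dict(np.load(f'pics/{n}.npz'));P=cloud(c)
    d=np.hypot(P[...,0]-.5385,P[...,1]+.3295)
    for lo in(.16,.18,.2,.22,.24,.28):
        m=(P[...,2]>lo)&(P[...,2]<lo+.04)&(d<.2)
        if m.sum(): i=np.argmin(np.where(m,d,9));print(n,lo,m.sum(),P.reshape(-1,3)[i].round(3),d.flat[i].round(3))
E
```

```text
(no output)
```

Nothing tall stands near the wide scraper. Descending on the handle.

Request:
arm_command:
  rows:
    - {"xyz": [-0.0036, -0.0004, 0.02], "delta_rot": [0, 0, 0], "gripper": 0.055}
    - {"xyz": [0, 0, 0.04], "delta_rot": [0, 0, 0], "gripper": 0.055}
    - {"xyz": [0, 0, 0.04], "delta_rot": [0, 0, 0], "gripper": 0.055}
    - {"xyz": [0, 0, 0.03], "delta_rot": [0, 0, 0], "gripper": 0.055}
    - {"xyz": [0, 0, 0.02], "delta_rot": [0, 0, 0], "gripper": 0.055}
    - {"xyz": [0, 0, 0], "delta_rot": [0, 0, 0], "gripper": 0.055}
    - {"xyz": [0, 0, 0], "delta_rot": [0, 0, 0], "gripper": 0.055}

```text
time: 16.3
tool_pos: [0.5377, -0.3299, 0.1212]
tcp_rot: [-2.94, -1.106, 0.001]
wrist_force: [0.8, -0.4, 0.7]
width: 0.644
```

```bash
python3 - <<'E'
from h import *
c=snap('wrist','w13.png');P=cloud(c);px=c['pixels'].astype(int)
s=bot.read_state();Rm=R.from_rotvec(s['tcp_rot']).as_matrix();Q=(P-s['tool_pos'])@Rm
m=(P[...,2]>.135)&(P[...,2]<.16)&(abs(Q[...,0])<.02)&(abs(Q[...,1])<.08)&(px[...,0]>px[...,2]+20)
q=Q[m];print(m.sum(),q.min(0).round(4),q.max(0).round(4),np.median(q,0).round(4),cv2.minAreaRect(q[:,:2].astype(np.float32)*1000))
todelta([.5385,-.3295,.089])
E
```

```text
11396 [-0.0098 -0.0522 -0.0276] [ 0.0107  0.0514 -0.0125] [ 0.0004 -0.0101 -0.0247] ((0.42940330505371094, -0.4233207702636719), (103.60601806640625, 20.107479095458984), 89.70708465576172)
tcp [ 0.5384 -0.3306  0.1226] head x 41.19 z [ 0.001 -0.001 -1.   ] q [-0.59  0.25  1.79  0.    1.11 -1.31] F [ 0.3 -0.5  0.4]
delta tool [ 0.0008 -0.0008  0.0336]
```

View pics/w13.png

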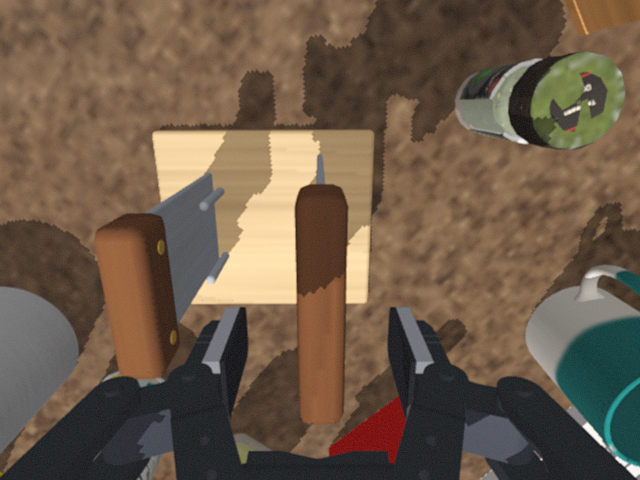

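The handle is centred between the jaws to within 0.5 mm in both axes. Lowering 33 mm and gripping.

Request:
arm_command:
  rows:
    - {"xyz": [0, 0, 0.018], "delta_rot": [0, 0, 0], "gripper": 0.055}
    - {"xyz": [0, 0, 0.015], "delta_rot": [0, 0, 0], "gripper": 0.055}
    - {"xyz": [0, 0, 0], "delta_rot": [0, 0, 0], "gripper": 0.055}
    - {"xyz": [0, 0, 0], "delta_rot": [0, 0, 0], "gripper": 0.03}
    - {"xyz": [0, 0, 0], "delta_rot": [0, 0, 0], "gripper": 0.01}
    - {"xyz": [0, 0, 0], "delta_rot": [0, 0, 0], "gripper": 0.01}
    - {"xyz": [0, 0, 0], "delta_rot": [0, 0, 0], "gripper": 0.01}
    - {"xyz": [0, 0, 0], "delta_rot": [0, 0, 0], "gripper": 0.01}
    - {"xyz": [0, 0, 0], "delta_rot": [0, 0, 0], "gripper": 0.01}
  force: 60

```text
time: 17.25
tool_pos: [0.5381, -0.3309, 0.0898]
tcp_rot: [2.94, 1.102, 0.002]
wrist_force: [0.5, 0.0, 6.2]
width: 0.227
```

```bash
python3 - <<'E'
from h import *
c=snap('wrist','w14.png')
todelta([.5385,-.3295,.089]);print(bot.read_state()['width'])
E
```

```text
tcp [ 0.5381 -0.3309  0.0898] head x 41.08 z [ 0.002 -0.001 -1.   ] q [-0.59  0.28  1.81  0.    1.05 -1.31] F [-0.   0.1  5.7]
delta tool [ 0.0012 -0.0009  0.0008]
0.2248125968498994
```

View pics/w14.png

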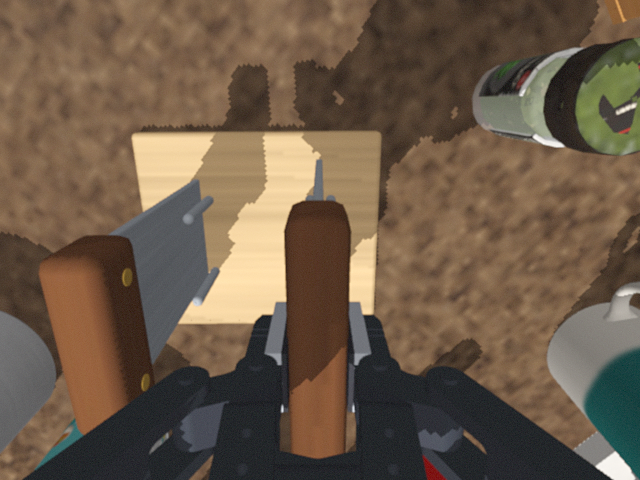

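Gripped at 19.2 mm. Lifting, turning to the case heading and carrying.

Request:
arm_command:
  rows:
    - {"xyz": [0, 0, -0.015], "delta_rot": [0, 0, 0], "gripper": 0.01}
    - {"xyz": [0, 0, -0.025], "delta_rot": [0, 0, 0], "gripper": 0.01}
    - {"xyz": [0, 0, -0.04], "delta_rot": [0, 0, 0], "gripper": 0.01}
    - {"xyz": [0, 0, -0.04], "delta_rot": [0, 0, 0], "gripper": 0.01}
    - {"xyz": [0, 0, -0.04], "delta_rot": [0, 0, 0], "gripper": 0.01}
    - {"xyz": [0, 0, -0.04], "delta_rot": [0, 0, 0], "gripper": 0.01}
    - {"xyz": [0, 0, 0], "delta_rot": [0, 0, -0.145], "gripper": 0.01}
    - {"xyz": [0, 0, 0], "delta_rot": [0, 0, -0.145], "gripper": 0.01}
    - {"xyz": [0, 0, 0], "delta_rot": [0, 0, -0.145], "gripper": 0.01}
    - {"xyz": [0, 0, 0], "delta_rot": [0, 0, -0.145], "gripper": 0.01}
    - {"xyz": [0, 0, 0], "delta_rot": [0, 0, 0], "gripper": 0.01}
  force: 60

```text
time: 18.4
tool_pos: [0.5365, -0.3301, 0.2882]
tcp_rot: [-2.502, -1.897, 0.001]
wrist_force: [-0.9, 0.9, -1.5]
width: 0.223
```

Request:
arm_command:
  rows:
    - {"xyz": [0.0286, -0.0105, 0], "delta_rot": [0, 0, 0], "gripper": 0.01}
    - {"xyz": [0.0286, -0.0105, 0], "delta_rot": [0, 0, 0], "gripper": 0.01}
    - {"xyz": [0.0286, -0.0105, 0], "delta_rot": [0, 0, 0], "gripper": 0.01}
    - {"xyz": [0.0286, -0.0105, 0], "delta_rot": [0, 0, 0], "gripper": 0.01}
    - {"xyz": [0.0286, -0.0105, 0], "delta_rot": [0, 0, 0], "gripper": 0.01}
    - {"xyz": [0.0286, -0.0105, 0], "delta_rot": [0, 0, 0], "gripper": 0.01}
    - {"xyz": [0.0286, -0.0105, 0], "delta_rot": [0, 0, 0], "gripper": 0.01}
    - {"xyz": [0.0286, -0.0105, 0], "delta_rot": [0, 0, 0], "gripper": 0.01}
    - {"xyz": [0, 0, 0], "delta_rot": [0, 0, 0], "gripper": 0.01}
    - {"xyz": [0, 0, 0], "delta_rot": [0, 0, 0], "gripper": 0.01}
  force: 60

```text
time: 19.4
tool_pos: [0.5179, -0.087, 0.2885]
tcp_rot: [2.504, 1.896, -0.001]
wrist_force: [0.8, -0.9, -2.1]
width: 0.224
```

```bash
python3 - <<'E'
from h import *
c=snap('side','s15.png');cv2.imwrite('pics/s15c.png',cv2.resize(c['pixels'][90:340,230:430,::-1],None,fx=2.4,fy=2.4))
c=snap('wrist','w15.png')
todelta([.5189,-.0883,.1695]);print(bot.read_state()['width'])
E
```

```text
tcp [ 0.5181 -0.088   0.2885] head x 74.21 z [-0.    -0.001 -1.   ] q [-0.22 -0.06  1.81 -0.    1.39 -1.51] F [ 0.4  0.1 -1.7]
delta tool [-0.      0.0009  0.119 ]
0.22294929737168387
```

View pics/s15c.png

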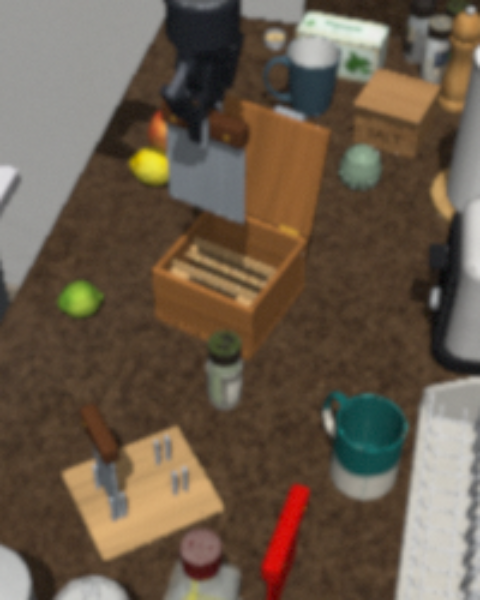

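View pics/w15.png

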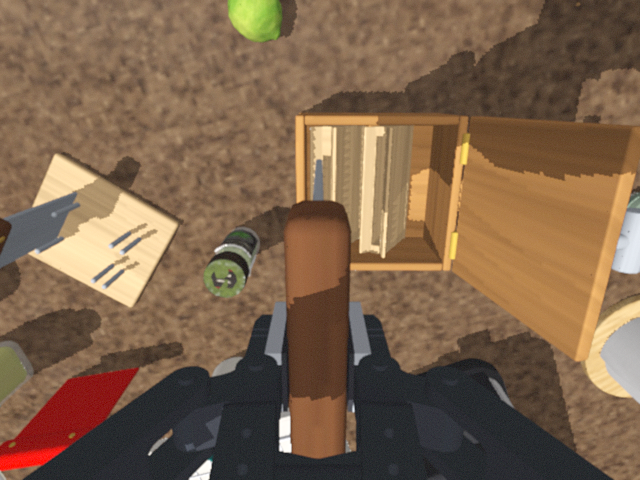

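The scraper hangs straight, and the rack's narrow scraper is untouched. Tilting 30°, then I measure the blade edge relative to the pocket.

Request:
arm_command:
  rows:
    - {"xyz": [0, 0, 0], "delta_rot": [0, 0.131, 0], "gripper": 0.01}
    - {"xyz": [0, 0, 0], "delta_rot": [0, 0.131, 0], "gripper": 0.01}
    - {"xyz": [0, 0, 0], "delta_rot": [0, 0.131, 0], "gripper": 0.01}
    - {"xyz": [0, 0, 0], "delta_rot": [0, 0.1306, 0], "gripper": 0.01}
    - {"xyz": [0, 0, 0], "delta_rot": [0, 0, 0], "gripper": 0.01}
    - {"xyz": [0, 0, 0], "delta_rot": [0, 0, 0], "gripper": 0.01}
    - {"xyz": [0, 0, 0], "delta_rot": [0, 0, 0], "gripper": 0.01}
  force: 60

```text
time: 20.2
tool_pos: [0.5186, -0.0876, 0.289]
tcp_rot: [-2.206, -1.671, -0.589]
wrist_force: [0.5, -0.4, -1.8]
width: 0.23
```

```bash
cat >> h.py <<'E'
CTR=np.array([.534,-.0346,0]);A=np.radians(74.3)
CR=np.array([[np.cos(A),-np.sin(A),0],[np.sin(A),np.cos(A),0],[0,0,1]])
def case(P): return (P-CTR)@CR
def casestate():
    s=bot.read_state();Rm=R.from_rotvec(s['tcp_rot']).as_matrix()
    print('TCP case mm',(case(s['tool_pos'])*1e3).round(1),'toolz in case',(CR.T@Rm[:,2]).round(3),'tooly',(CR.T@Rm[:,1]).round(3),'edge case mm',(case(s['tool_pos']+.08*Rm[:,2])*1e3).round(1),'F',s['wrist_force'].round(1),'q',s['q'].round(2),'w',round(s['width'],3),'t',s['time'])
E
python3 - <<'E'
from h import *
casestate()
c=snap('side','s16.png');cv2.imwrite('pics/s16c.png',cv2.resize(c['pixels'][70:270,230:430,::-1],None,fx=3,fy=3))
P=cloud(c);L=case(P)*1e3;px=c['pixels'].astype(int)
g=(np.ptp(px,axis=2)<22)&(px[...,2]>80)
m=g&(abs(L[...,0]+30)<60)&(abs(L[...,1])<65)&(L[...,2]>140)&(L[...,2]<330)
k,l,st,ce=cv2.connectedComponentsWithStats(m.astype(np.uint8))
i=1+np.argmax(st[1:,4]);q=L[l==i];print(st[i],q.min(0).round(1),q.max(0).round(1))
f=np.polyfit(q[:,2],q[:,0],1);print('slope',f[0],'x at z=250',np.polyval(f,250))
E
```

```text
TCP case mm [-55.2   0.5 289. ] toolz in case [ 0.498 -0.001 -0.867] tooly [-0.    -1.     0.001] edge case mm [-15.3   0.5 219.6] F [ 0.5 -0.4 -1.8] q [-0.56 -0.01  1.85  0.5   1.48 -1.95] w 0.23 t 20.2Traceback (most recent call last):
  File "<stdin>", line 8, in <module>
    return _wrapfunc(a, 'argmax', axis=axis, out=out, **kwds)
    return bound(*args, **kwds)
ValueError: attempt to get argmax of an empty sequence
```

View pics/s16c.png

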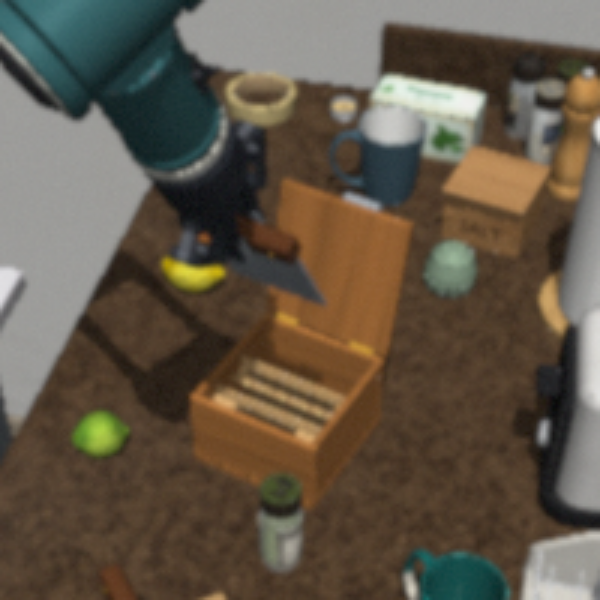

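```bash
python3 - <<'E'
from h import *
c=dict(np.load('pics/s16.npz'));P=cloud(c);L=case(P)*1e3
sub=L[150:175,305:345].reshape(-1,3);q=sub[(sub[:,2]>200)&(sub[:,2]<290)&(sub[:,0]<40)&(abs(sub[:,1])<60)]
f=np.polyfit(q[:,2],q[:,0],1);print(len(q),q.min(0).round(1),q.max(0).round(1),'slope',f,'x@230',np.polyval(f,230),'resid',np.std(q[:,0]-np.polyval(f,q[:,2])))
# lowest edge
e=q[q[:,2]<q[:,2].min()+6];print(e.round(1)[:10])
print('model: midplane x at z=230',-55.2+.577*(289-230))
E
```

```text
227 [-54.3 -50.7 221. ] [-12.   51.5 290. ] slope [ -0.58442004 116.06570155] x@230 -18.35090833183024 resid 0.8917279910054899
[[-16.1  45.9 225.9]
 [-14.5  40.2 223.5]
 [-15.9  29.3 225.4]
 [-13.6  24.1 222.2]
 [-16.1  12.7 225.2]
 [-12.6   4.9 222.2]
 [-16.4  -3.8 225.1]
 [-16.8  -7.3 226.9]
 [-15.1  -9.6 226.5]
 [-13.9 -12.2 223.2]]
model: midplane x at z=230 -21.157000000000004
```

The blade plane and edge match the model within 0.5 mm. Moving down to the pre-insert pose above the lips.

Request:
arm_command:
  rows:
    - {"xyz": [-0.015, 0, 0.026], "delta_rot": [0, 0, 0], "gripper": 0.01}
    - {"xyz": [-0.015, 0, 0.026], "delta_rot": [0, 0, 0], "gripper": 0.01}
    - {"xyz": [-0.015, 0, 0.026], "delta_rot": [0, 0, 0], "gripper": 0.01}
    - {"xyz": [-0.015, 0, 0.026], "delta_rot": [0, 0, 0], "gripper": 0.01}
    - {"xyz": [0, 0, 0], "delta_rot": [0, 0, 0], "gripper": 0.01}
    - {"xyz": [0, 0, 0], "delta_rot": [0, 0, 0], "gripper": 0.01}
    - {"xyz": [0, 0, 0], "delta_rot": [0, 0, 0], "gripper": 0.01}
  force: 60

```text
time: 20.95
tool_pos: [0.5198, -0.0875, 0.1708]
tcp_rot: [-2.204, -1.674, -0.593]
wrist_force: [-0.5, -1.1, -0.9]
width: 0.226
```

```bash
python3 - <<'E'
from h import *
casestate()
c=snap('scene','c17.png');cv2.imwrite('pics/c17c.png',cv2.resize(c['pixels'][150:300,330:480,::-1],None,fx=4,fy=4))
c=snap('side','s17.png');cv2.imwrite('pics/s17c.png',cv2.resize(c['pixels'][120:260,260:400,::-1],None,fx=4,fy=4))
P=cloud(c);L=case(P)*1e3
for lo,hi in((105,115),(115,130),(130,150)):
    m=(L[...,2]>lo)&(L[...,2]<hi)&(L[...,0]<40)&(L[...,0]>-45)&(abs(L[...,1])<45);q=L[m]
    if len(q): print(lo,len(q),'mid x - model',np.median(q[:,0]+.577*(q[:,2]-61)).round(1)-2.3-6.9)
E
```

```text
TCP case mm [-54.7  -0.7 170.8] toolz in case [ 0.499 -0.003 -0.866] tooly [ 0.001 -1.     0.004] edge case mm [-14.8  -0.9 101.5] F [-0.5 -1.1 -0.9] q [-0.56  0.08  1.98  0.52  1.28 -2.07] w 0.226 t 20.95
105 15 mid x - model 2.299999999999999
115 31 mid x - model 2.200000000000001
130 32 mid x - model 2.0999999999999996
```

View pics/s17c.png

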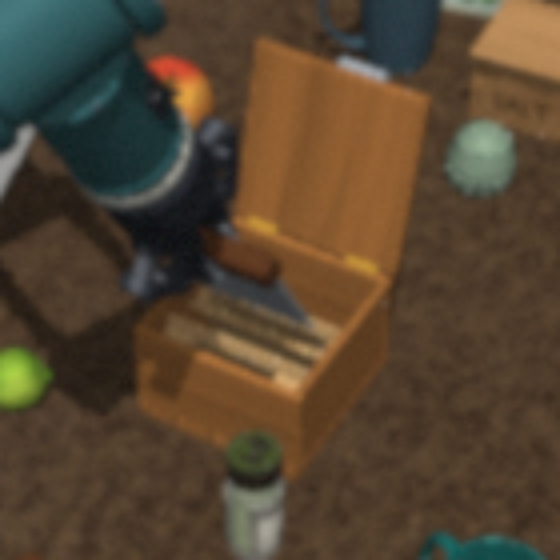

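View pics/c17c.png

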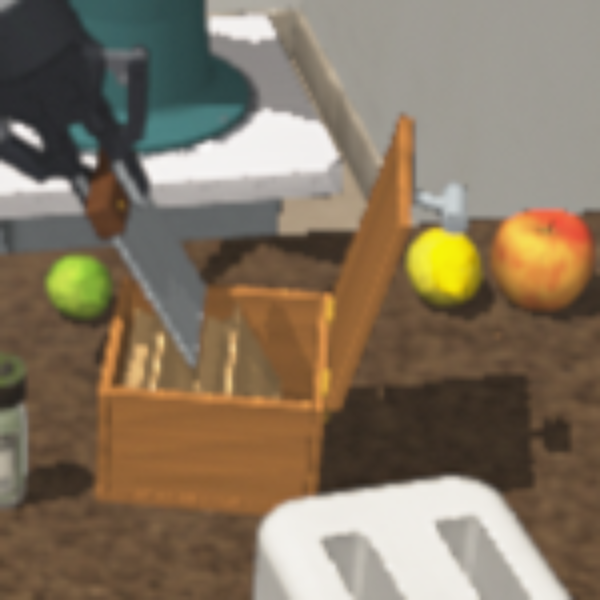

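```bash
python3 - <<'E'
from h import *
def prof(n):
    c=dict(np.load(f'pics/{n}.npz'));L=case(cloud(c))*1e3
    ok=(abs(L[...,1])<45)&(L[...,0]>-65)&(L[...,0]<55)
    lip=L[ok&(L[...,2]>78)&(L[...,2]<88)]
    for lo,hi in((-50,-33),(0,18)):
        q=lip[(lip[:,0]>lo)&(lip[:,0]<hi)];print(n,'rearlip x',np.median(q[:,0]).round(1) if len(q) else None,len(q), q[:,2].max().round(1) if len(q) else '')
    f=L[ok&(L[...,2]>66)&(L[...,2]<73)]
    for lo,hi in((-66,-45),(-16,2)):
        q=f[(f[:,0]>lo)&(f[:,0]<hi)];print('  frontlip x',np.median(q[:,0]).round(1) if len(q) else None,len(q))
for n in('w11','s10'):prof(n)
c=dict(np.load('pics/c17.npz'));L=case(cloud(c))*1e3
m=(L[...,2]>105)&(L[...,2]<160)&(abs(L[...,1]+0)<52)&(L[...,0]>-60)&(L[...,0]<30)
q=L[m];v=q[:,0]+.577*(q[:,2]-61);print('scene blade',len(q),np.percentile(v,[10,30,50,70,90]).round(1))
casestate()
E
```

```text
w11 rearlip x -41.4 298 85.6
w11 rearlip x 8.1 349 86.0
  frontlip x -56.9 1343
  frontlip x -8.2 1194
s10 rearlip x -39.2 63 87.8
s10 rearlip x 11.2 60 88.0
  frontlip x -45.2 1
  frontlip x -2.1 23
scene blade 264 [11.4 12.6 13.3 14.  15.1]
TCP case mm [-55.1  -0.7 170.7] toolz in case [ 0.499 -0.003 -0.867] tooly [ 0.001 -1.     0.004] edge case mm [-15.2  -0.9 101.4] F [ 0.  -0.3 -0.7] q [-0.56  0.08  1.98  0.52  1.28 -2.07] w 0.225 t 21.05
```

```bash
python3 - <<'E'
from h import *
for n in('w11','s10','c17','s17','s7'):
    c=dict(np.load(f'pics/{n}.npz'));L=case(cloud(c))*1e3
    v=L[...,0]+.577*(L[...,2]-61)
    ok=(abs(L[...,1])<48)&(L[...,2]>25)&(L[...,2]<68)
    h,b=np.histogram(v[ok&(v>-60)&(v<50)],bins=np.arange(-60,50,1))
    top=np.argsort(h)[::-1][:8];print(n,ok.sum(),[(b[i],h[i]) for i in top])
    for lo,hi in((-40,-25),(10,28)):
        q=v[ok&(v>lo)&(v<hi)]; print('   ',lo,len(q),np.median(q).round(1) if len(q) else '',np.percentile(q,[20,80]).round(1) if len(q) else '')
    # rim: z~92 edges
    m=(abs(L[...,2]-92)<3)&(abs(L[...,0])<85)&(abs(L[...,1])<85)
    q=L[m];print('   rim',len(q),np.percentile(q[:,0],[1,99]).round(1),np.percentile(q[:,1],[1,99]).round(1),np.median(q[:,2]).round(1))
E
```

```text
w11 9469 [(np.int64(18), np.int64(1050)), (np.int64(-32), np.int64(1042)), (np.int64(-31), np.int64(851)), (np.int64(19), np.int64(791)), (np.int64(1), np.int64(617)), (np.int64(-49), np.int64(387)), (np.int64(2), np.int64(156)), (np.int64(0), np.int64(146))]
    -40 1973 -31.1 [-31.5 -30.7]
    10 1858 18.9 [18.6 19.3]
   rim 5087 [-75.7  74.5] [-71.5  72.2] 91.5
s10 1199 [(np.int64(0), np.int64(39)), (np.int64(17), np.int64(33)), (np.int64(18), np.int64(28)), (np.int64(-33), np.int64(17)), (np.int64(-32), np.int64(15)), (np.int64(1), np.int64(15)), (np.int64(48), np.int64(7)), (np.int64(-1), np.int64(6))]
    -40 38 -32.0 [-32.7 -31.7]
    10 66 18.0 [17.6 18.3]
   rim 333 [-74.9  78.8] [-73.4  72.6] 92.7
c17 799 [(np.int64(21), np.int64(20)), (np.int64(20), np.int64(17)), (np.int64(23), np.int64(16)), (np.int64(-28), np.int64(16)), (np.int64(4), np.int64(15)), (np.int64(-29), np.int64(14)), (np.int64(-30), np.int64(13)), (np.int64(22), np.int64(12))]
    -40 58 -28.1 [-29.3 -26.9]
    10 84 21.6 [20.3 23.2]
   rim 314 [-74.1  75.1] [-78.8  71.9] 92.4
s17 1099 [(np.int64(0), np.int64(36)), (np.int64(17), np.int64(32)), (np.int64(18), np.int64(26)), (np.int64(-33), np.int64(18)), (np.int64(-32), np.int64(16)), (np.int64(1), np.int64(12)), (np.int64(-1), np.int64(10)), (np.int64(48), np.int64(3))]
    -40 37 -32.0 [-32.4 -31.7]
    10 61 17.9 [17.6 18.4]
   rim 256 [-74.6  79.9] [-73.1  71.5] 92.8
s7 1110 [(np.int64(0), np.int64(37)), (np.int64(18), np.int64(28)), (np.int64(17), np.int64(28)), (np.int64(-33), np.int64(17)), (np.int64(-32), np.int64(15)), (np.int64(1), np.int64(12)), (np.int64(-1), np.int64(12)), (np.int64(16), np.int64(4))]
    -40 37 -32.1 [-32.7 -31.7]
    10 62 18.0 [17.4 18.5]
   rim 217 [-75.2  69.5] [-73.1  72.1] 92.7
```

Comparing blade and pocket within the same camera, the blade sits about 2 mm too far to the rear. I'll shift -2 mm in tool x, then slide in along tool z in stages while watching the force.

Request:
arm_command:
  rows:
    - {"xyz": [-0.002, -0.001, 0], "delta_rot": [0, 0, 0], "gripper": 0.01}
    - {"xyz": [0, 0, 0.01], "delta_rot": [0, 0, 0], "gripper": 0.01}
    - {"xyz": [0, 0, 0.01], "delta_rot": [0, 0, 0], "gripper": 0.01}
    - {"xyz": [0, 0, 0.01], "delta_rot": [0, 0, 0], "gripper": 0.01}
    - {"xyz": [0, 0, 0.01], "delta_rot": [0, 0, 0], "gripper": 0.01}
    - {"xyz": [0, 0, 0], "delta_rot": [0, 0, 0], "gripper": 0.01}
    - {"xyz": [0, 0, 0], "delta_rot": [0, 0, 0], "gripper": 0.01}
  force: 60

```text
time: 21.75
tool_pos: [0.5219, -0.069, 0.1322]
tcp_rot: [-2.203, -1.67, -0.59]
wrist_force: [0.2, -0.5, -1.6]
width: 0.229
```

```bash
cat >> h.py <<'E'
def bladeoff(c,n,inner,outer):
    L=case(cloud(c))*1e3;v=L[...,0]+.577*(L[...,2]-61)
    m=(L[...,2]>93)&(L[...,2]<122)&(abs(L[...,1])<48)&(v>-10)&(v<28)
    print(n,m.sum(),'blade mid line',(np.median(v[m])-2.3).round(2),'pocket mid',(inner+5.2+outer-12.1)/2)
E
python3 - <<'E'
from h import *
casestate()
c=snap('scene','c18.png');cv2.imwrite('pics/c18c.png',cv2.resize(c['pixels'][150:300,330:480,::-1],None,fx=4,fy=4));bladeoff(c,'scene',4,21.6)
c=snap('side','s18.png');bladeoff(c,'side',.5,18)
E
```

```text
TCP case mm [-36.4   2.3 132.2] toolz in case [ 0.5    0.001 -0.866] tooly [ 0.001 -1.    -0.001] edge case mm [ 3.6  2.4 63. ] F [ 0.2 -0.5 -1.6] q [-0.53  0.11  2.03  0.54  1.21 -2.08] w 0.229 t 21.75
scene 139 blade mid line 6.9 pocket mid 9.350000000000001
side 48 blade mid line 5.26 pocket mid 5.8
```

View pics/c18c.png

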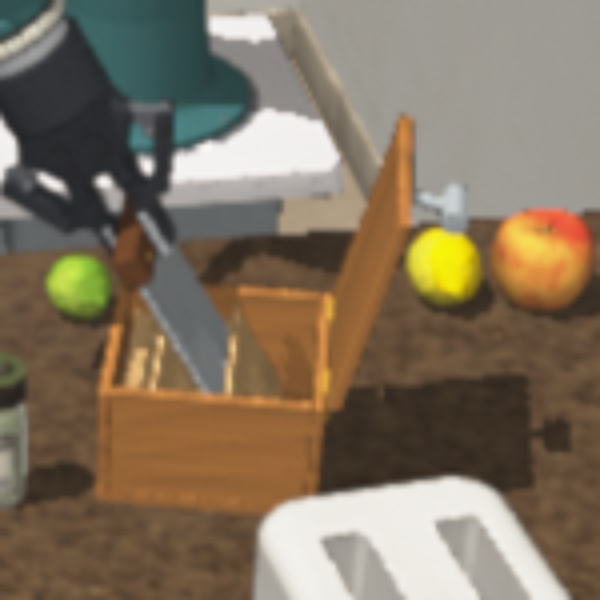

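The edge is at the mouth with no contact. Small correction, then further in.

Request:
arm_command:
  rows:
    - {"xyz": [0.001, 0.0015, 0], "delta_rot": [0, 0, 0], "gripper": 0.01}
    - {"xyz": [0, 0, 0.008], "delta_rot": [0, 0, 0], "gripper": 0.01}
    - {"xyz": [0, 0, 0.008], "delta_rot": [0, 0, 0], "gripper": 0.01}
    - {"xyz": [0, 0, 0], "delta_rot": [0, 0, 0], "gripper": 0.01}
    - {"xyz": [0, 0, 0], "delta_rot": [0, 0, 0], "gripper": 0.01}
  force: 60

```text
time: 22.35
tool_pos: [0.5256, -0.0609, 0.1188]
tcp_rot: [-2.203, -1.67, -0.59]
wrist_force: [0.4, -0.5, -1.9]
width: 0.225
```

```bash
python3 - <<'E'
from h import *
casestate()
c=snap('scene','c19.png');bladeoff(c,'scene',4,21.6)
c=snap('side','s19.png');bladeoff(c,'side',.5,18)
L=case(cloud(c))*1e3;v=L[...,0]+.577*(L[...,2]-61)
m=(L[...,2]>93)&(L[...,2]<120)&(abs(L[...,1])<60)&(v>3)&(v<13);print('y ext',L[m][:,1].min(),L[m][:,1].max())
casestate()
E
```

```text
TCP case mm [-27.6   1.  118.8] toolz in case [ 0.5    0.001 -0.866] tooly [ 0.001 -1.    -0.001] edge case mm [12.4  1.1 49.6] F [ 0.4 -0.5 -1.9] q [-0.51  0.13  2.04  0.55  1.18 -2.08] w 0.225 t 22.35
scene 136 blade mid line 8.0 pocket mid 9.350000000000001
side 37 blade mid line 6.36 pocket mid 5.8
y ext -49.117097333285614 14.379274085853776
TCP case mm [-27.9   0.4 119.4] toolz in case [ 0.5    0.    -0.866] tooly [ 0. -1. -0.] edge case mm [12.1  0.4 50.1] F [-0.2 -0.2 -1.5] q [-0.52  0.13  2.04  0.55  1.18 -2.08] w 0.224 t 22.45
```

Still free of contact and centred. Sliding on.

Request:
arm_command:
  rows:
    - {"xyz": [0, 0, 0.007], "delta_rot": [0, 0, 0], "gripper": 0.01}
    - {"xyz": [0, 0, 0.007], "delta_rot": [0, 0, 0], "gripper": 0.01}
    - {"xyz": [0, 0, 0.007], "delta_rot": [0, 0, 0], "gripper": 0.01}
    - {"xyz": [0, 0, 0.005], "delta_rot": [0, 0, 0], "gripper": 0.01}
    - {"xyz": [0, 0, 0], "delta_rot": [0, 0, 0], "gripper": 0.01}
    - {"xyz": [0, 0, 0], "delta_rot": [0, 0, 0], "gripper": 0.01}
  force: 60

```text
time: 23.05
tool_pos: [0.5294, -0.0486, 0.0967]
tcp_rot: [-2.203, -1.67, -0.59]
wrist_force: [-0.2, -1.1, -1.2]
width: 0.225
```

```bash
python3 - <<'E'
from h import *
casestate()
E
```

```text
TCP case mm [-14.7   0.6  96.7] toolz in case [ 0.5    0.001 -0.866] tooly [ 0.001 -1.    -0.001] edge case mm [25.3  0.6 27.4] F [-0.2 -1.1 -1.2] q [-0.49  0.15  2.06  0.57  1.13 -2.09] w 0.225 t 23.05
```

Request:
arm_command:
  rows:
    - {"xyz": [0, 0, 0.003], "delta_rot": [0, 0, 0], "gripper": 0.01}
    - {"xyz": [0, 0, 0.003], "delta_rot": [0, 0, 0], "gripper": 0.01}
    - {"xyz": [0, 0, 0.002], "delta_rot": [0, 0, 0], "gripper": 0.01}
    - {"xyz": [0, 0, 0], "delta_rot": [0, 0, 0], "gripper": 0.01}
    - {"xyz": [0, 0, 0], "delta_rot": [0, 0, 0], "gripper": 0.01}
  force: 60

```text
time: 23.55
tool_pos: [0.5306, -0.045, 0.0899]
tcp_rot: [-2.204, -1.67, -0.59]
wrist_force: [0.3, -0.1, -0.7]
width: 0.225
```

```bash
python3 - <<'E'
from h import *
casestate()
E
```

```text
TCP case mm [-10.9   0.5  89.9] toolz in case [ 0.5    0.    -0.866] tooly [ 0. -1. -0.] edge case mm [29.1  0.5 20.6] F [ 0.3 -0.1 -0.7] q [-0.48  0.16  2.07  0.58  1.11 -2.09] w 0.225 t 23.55
```

Edge at z≈20.6 mm and still free; creeping until it touches the floor.

Request:
arm_command:
  rows:
    - {"xyz": [0, 0, 0.0015], "delta_rot": [0, 0, 0], "gripper": 0.01}
    - {"xyz": [0, 0, 0.0015], "delta_rot": [0, 0, 0], "gripper": 0.01}
    - {"xyz": [0, 0, 0], "delta_rot": [0, 0, 0], "gripper": 0.01}
    - {"xyz": [0, 0, 0], "delta_rot": [0, 0, 0], "gripper": 0.01}
  force: 60

```text
time: 23.95
tool_pos: [0.5313, -0.0441, 0.0883]
tcp_rot: [-2.204, -1.671, -0.591]
wrist_force: [-3.9, -2.9, 5.5]
width: 0.226
```

```bash
python3 - <<'E'
from h import *
casestate()
E
```

```text
TCP case mm [-9.9  0.1 88.3] toolz in case [ 0.5   -0.    -0.866] tooly [ 0.001 -1.     0.001] edge case mm [30.1  0.  19. ] F [-3.9 -2.9  5.5] q [-0.48  0.16  2.07  0.58  1.11 -2.09] w 0.226 t 23.95
```

Request:
arm_command:
  rows:
    - {"xyz": [0, 0, 0.0015], "delta_rot": [0, 0, 0], "gripper": 0.01}
    - {"xyz": [0, 0, 0.001], "delta_rot": [0, 0, 0], "gripper": 0.01}
    - {"xyz": [0, 0, 0], "delta_rot": [0, 0, 0], "gripper": 0.01}
    - {"xyz": [0, 0, 0], "delta_rot": [0, 0, 0], "gripper": 0.01}
  force: 60

```text
time: 24.35
tool_pos: [0.5316, -0.0441, 0.0883]
tcp_rot: [-2.203, -1.674, -0.591]
wrist_force: [-12.9, -9.9, 19.3]
width: 0.223
```

```bash
python3 - <<'E'
from h import *
casestate()
c=snap('side','s20.png');cv2.imwrite('pics/s20c.png',cv2.resize(c['pixels'][120:260,260:400,::-1],None,fx=4,fy=4))
c=snap('wrist','w20.png')
c=snap('scene','c20.png');cv2.imwrite('pics/c20c.png',cv2.resize(c['pixels'][150:300,330:480,::-1],None,fx=4,fy=4))
E
```

```text
TCP case mm [-9.8 -0.3 88.3] toolz in case [ 0.499 -0.001 -0.867] tooly [ 0.002 -1.     0.002] edge case mm [30.2 -0.4 19. ] F [-12.9  -9.9  19.3] q [-0.48  0.16  2.07  0.58  1.11 -2.09] w 0.223 t 24.35
```

View pics/c20c.png

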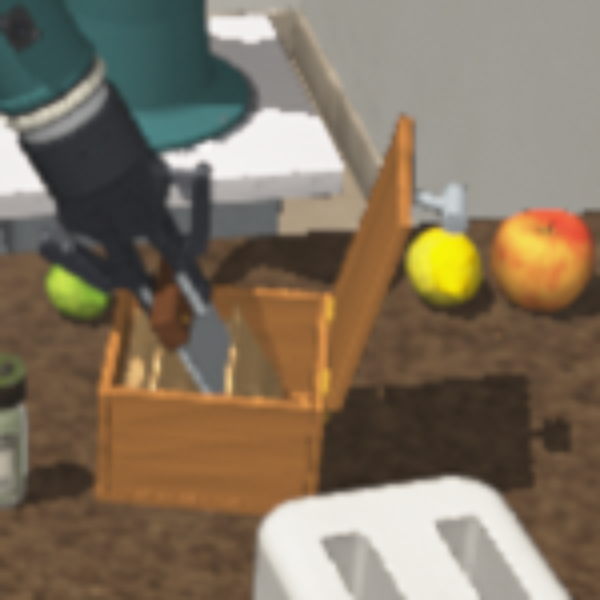

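View pics/w20.png

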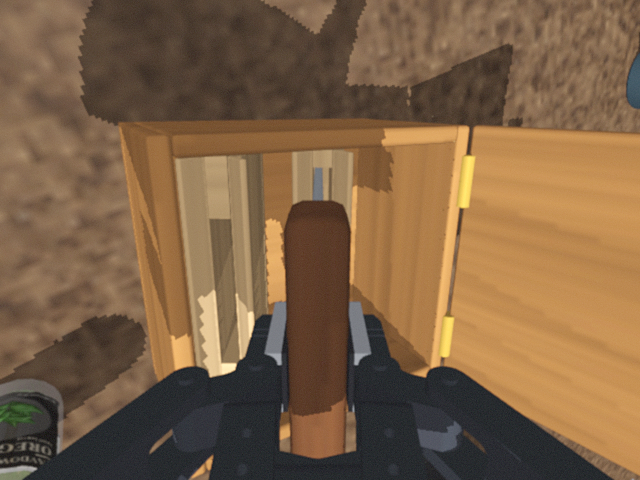

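The blade is bottomed: the force rose along the slant to 25 N without further advance, at the predicted floor depth, and the blade is in the long gap. Relaxing, releasing and retreating along the slant.

Request:
arm_command:
  rows:
    - {"xyz": [0, 0, -0.002], "delta_rot": [0, 0, 0], "gripper": 0.01}
    - {"xyz": [0, 0, 0], "delta_rot": [0, 0, 0], "gripper": 0.01}
    - {"xyz": [0, 0, 0], "delta_rot": [0, 0, 0], "gripper": 0.028}
    - {"xyz": [0, 0, 0], "delta_rot": [0, 0, 0], "gripper": 0.035}
    - {"xyz": [0, 0, 0], "delta_rot": [0, 0, 0], "gripper": 0.035}
    - {"xyz": [0, 0, 0], "delta_rot": [0, 0, 0], "gripper": 0.035}
    - {"xyz": [0, 0, -0.015], "delta_rot": [0, 0, 0], "gripper": 0.035}
    - {"xyz": [0, 0, -0.025], "delta_rot": [0, 0, 0], "gripper": 0.035}
    - {"xyz": [0, 0, -0.035], "delta_rot": [0, 0, 0], "gripper": 0.035}
    - {"xyz": [0, 0, -0.035], "delta_rot": [0, 0, 0], "gripper": 0.035}
    - {"xyz": [0, 0, -0.035], "delta_rot": [0, 0, 0], "gripper": 0.035}
    - {"xyz": [0, 0, 0], "delta_rot": [0, 0, 0], "gripper": 0.035}
  force: 60

```text
time: 25.7
tool_pos: [0.5142, -0.1169, 0.2185]
tcp_rot: [-2.211, -1.676, -0.597]
wrist_force: [0.2, -0.4, 0.9]
width: 0.408
```

```bash
python3 - <<'E'
from h import *
casestate()
c=snap('side','s21.png');cv2.imwrite('pics/s21c.png',cv2.resize(c['pixels'][100:340,230:430,::-1],None,fx=2.5,fy=2.5))
w=snap('wrist','w21.png')
sc=snap('scene','c21.png');cv2.imwrite('pics/c21c.png',cv2.resize(sc['pixels'][150:300,330:480,::-1],None,fx=4,fy=4))
for n,c,ps in(('wrist',w,6.75),('side',c,5.8),('scene',sc,9.35)):
    L=case(cloud(c))*1e3;px=c['pixels'].astype(int)
    v=L[...,0]+.577*(L[...,2]-61)
    # handle coords: along slant s from floor (31.7,18)
    s=-.5*(L[...,0]-31.7)+.866*(L[...,2]-18); t=.866*(L[...,0]-31.7)+.5*(L[...,2]-18)
    m=(s>100)&(s<150)&(abs(t)<25)&(abs(L[...,1])<70)&(px[...,0]>px[...,2]+20)
    print(n,m.sum(),'s 1/50/99',np.percentile(s[m],[1,50,99]).round(1),'t',np.percentile(t[m],[1,50,99]).round(1),'y',np.percentile(L[m][:,1],[1,99]).round(1))
E
```

```text
TCP case mm [-84.6  -3.3 218.5] toolz in case [ 0.497 -0.01  -0.868] tooly [-0.002 -1.     0.01 ] edge case mm [-44.8  -4.  149.1] F [ 0.2 -0.4  0.9] q [-0.61  0.05  1.92  0.5   1.38 -2.06] w 0.408 t 25.7
wrist 4427 s 1/50/99 [124.8 139.5 141.3] t [-15.1  -5.    4.7] y [-48.3  52.2]
side 252 s 1/50/99 [101.1 139.1 145.5] t [-23.6  -3.6   8.7] y [-67.4  63.5]
scene 245 s 1/50/99 [116.1 136.5 143.9] t [-12.6   2.8   9.6] y [-56.2  42.8]
```

View pics/s21c.png

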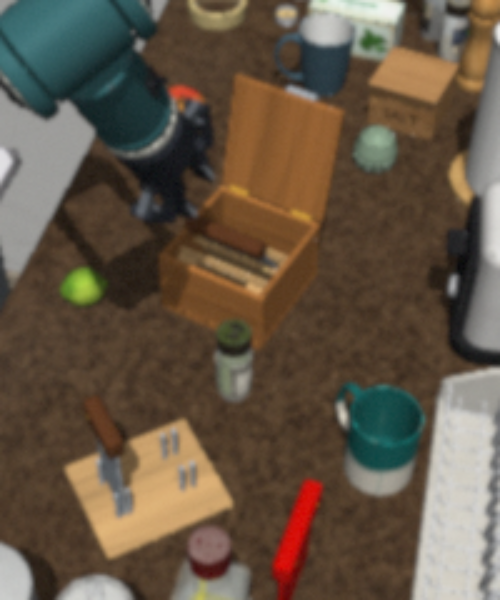

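View pics/w21.png

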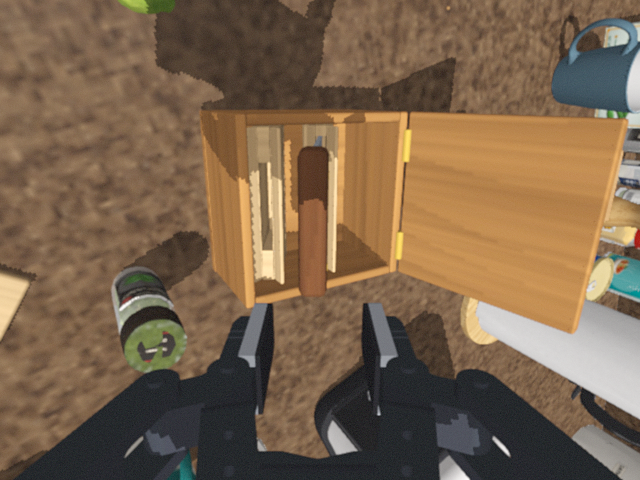

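View pics/c21c.png

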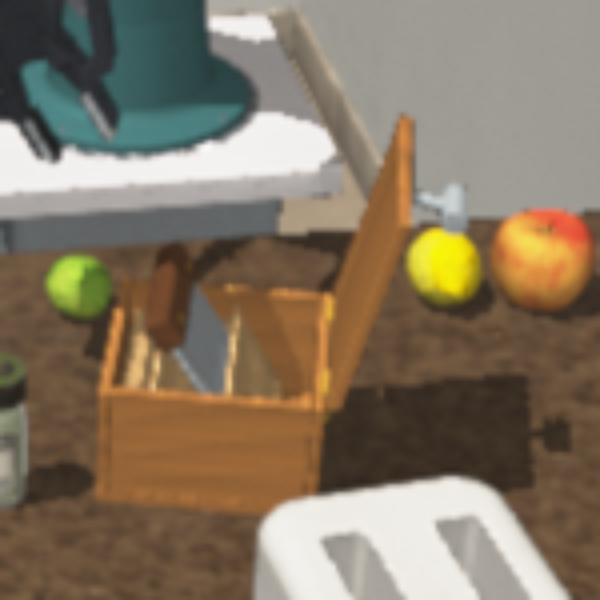

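```bash
python3 - <<'E'
from h import *
L=np.load('pics/L11.npy');v=L[...,0]+.577*(L[...,2]-61)
for n,(lo,hi) in dict(rear=(18,20),front=(-32,-30)).items():
    m=(v>lo)&(v<hi)&(abs(L[...,1])<48)&(L[...,2]<70);q=L[m];h,b=np.histogram(q[:,2],bins=np.arange(4,72,4));print(n,list(zip(b,h)))
m=(v>.3)&(v<2.3)&(abs(L[...,1])<45);q=L[m];print('inner top z',np.percentile(q[:,2],[50,90,99,100]))
def comp(a,b):
    A=case(cloud(a));B=case(cloud(b))
    ca,cb=cloud(a),cloud(b)
    for n,(x,y,r,z0,z1) in dict(mug=(.722,-.257,.07,.03,.12),timer=(.674,.247,.06,.01,.07),narrow=(.48,-.374,.06,.118,.16),jar=(.569,-.194,.035,.02,.12)).items():
        o=[]
        for c in(ca,cb):
            m=(np.hypot(c[...,0]-x,c[...,1]-y)<r)&(c[...,2]>z0)&(c[...,2]<z1);o.append((int(m.sum()),np.nanmean(c[m],0).round(4).tolist() if m.sum() else None))
        print(n,o)
for n,m in(('side0','s21'),('scene0','c21')):comp(dict(np.load(f'pics/{n}.npz')),dict(np.load(f'pics/{m}.npz')))
c=dict(np.load('pics/s21.npz'));P=case(cloud(c));hsv=cv2.cvtColor(c['pixels'],cv2.COLOR_RGB2HSV)
m=(P[...,2]>.11)&(P[...,2]<.25)&(abs(P[...,1])<.06)&(P[...,0]>.05)&(P[...,0]<.15)&(hsv[...,0]<25)&(hsv[...,1]>100)
print('lid',np.pi/2+np.arctan(np.polyfit(P[m][:,2],P[m][:,0],1)[0]))
E
```

```text
rear [(np.int64(4), np.int64(96)), (np.int64(8), np.int64(47)), (np.int64(12), np.int64(0)), (np.int64(16), np.int64(18)), (np.int64(20), np.int64(145)), (np.int64(24), np.int64(142)), (np.int64(28), np.int64(145)), (np.int64(32), np.int64(152)), (np.int64(36), np.int64(171)), (np.int64(40), np.int64(165)), (np.int64(44), np.int64(164)), (np.int64(48), np.int64(178)), (np.int64(52), np.int64(183)), (np.int64(56), np.int64(179)), (np.int64(60), np.int64(192)), (np.int64(64), np.int64(205))]
front [(np.int64(4), np.int64(0)), (np.int64(8), np.int64(0)), (np.int64(12), np.int64(0)), (np.int64(16), np.int64(0)), (np.int64(20), np.int64(0)), (np.int64(24), np.int64(0)), (np.int64(28), np.int64(0)), (np.int64(32), np.int64(140)), (np.int64(36), np.int64(195)), (np.int64(40), np.int64(215)), (np.int64(44), np.int64(190)), (np.int64(48), np.int64(229)), (np.int64(52), np.int64(219)), (np.int64(56), np.int64(219)), (np.int64(60), np.int64(241)), (np.int64(64), np.int64(243))]
inner top z [61.17215981 67.42924737 69.26622996 69.81622385]
mug [(981, [0.7497, -0.2587, 0.0709]), (979, [0.7498, -0.2589, 0.071])]
timer [(260, [0.6597, 0.2438, 0.0421]), (262, [0.6599, 0.2439, 0.0418])]
narrow [(230, [0.4824, -0.3797, 0.1459]), (231, [0.4825, -0.3798, 0.1459])]
jar [(0, None), (383, [0.5707, -0.2019, 0.0783])]
mug [(1031, [0.7522, -0.2594, 0.0738]), (1019, [0.7515, -0.2593, 0.0734])]
timer [(424, [0.6741, 0.2482, 0.0412]), (431, [0.6741, 0.2481, 0.0406])]
narrow [(248, [0.4879, -0.3752, 0.1408]), (248, [0.4879, -0.375, 0.1408])]
jar [(0, None), (491, [0.5809, -0.1949, 0.0722])]
lid 1.8007942361558813
```

All checks agree, so I'm handing in.

```bash
python3 - <<'E'
from h import *
print(bot.finish_job())
E
```

```text
the job is handed in; nothing more can be done
None
```

The wide scraper is in the long (rear) pocket, the lid rests on its stop, the jar stands upright on the worktop, and I handed the job in at about 26 s. The hand-in gave no verdict, so this rests on my own last checks:

- **Jar:** it stands upright at about (0.569, -0.194), between the case and the rack.
- **Lid:** I measured it at 1.80 rad after opening and again at the end.
- **Scraper:** it slid in without contact until a hard stop of about 25 N along the slant, at my estimated floor depth of 18–19 mm. After release the wrist camera puts the handle top about 1.5 mm higher than my floor estimate predicts. It leans about 5 mm towards the front at the handle, which is within the pocket's play.
- **Bystanders:** the mug, timer and narrow scraper have not moved (1 mm or less in both fixed views).
- **Robot:** it was retreated and touching nothing at hand-in.

Three things did not go as expected:

- **First move call:** it was refused because the rows were incomplete. The arm did not move.
- **First grasp of the lid bar:** the jaws closed on top of it. The real fingertips end about 28 mm behind the reported TCP, so I corrected for that and gripped the bar on the second try.
- **Camera agreement:** the cameras disagreed by 2–3 mm on the pocket's position, so I aligned the blade by comparing blade and pocket within the same view.

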